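# Change the mandoline slicer to the julienne insert

## Robot

A 6-joint arm with a two-finger parallel gripper is mounted at the origin on the work surface. World frame = base frame: x ahead of the robot, y to its left, z up, the work surface at z = 0. Lengths are in m, angles in degrees, forces in N, time in s.
With the tool pointing down it reaches from about 0.25 to 0.725 m from the base axis. Payload 4 kg.
Tool frame: the origin (TCP) lies midway between the tips of the shut fingers; the grasp point (between the pads) lies 19 mm behind it; x points along the fingers, y is the direction in which the jaws open and shut, and the axes are right-handed (so a half turn about x gives the same grasp; the last joint's range is limited). The gripper opens to 85 mm and grips with 20 to 120 N. Pads are 22 mm wide; open, the fingers measure 114 mm over their backs; the gripper's body (76 mm by 85 mm) begins 54 mm behind the grasp point. The pads swing forward as they close: fully open they stand 13 mm farther back than shut.
Start: joints at [76.834, 13.785, 0.286, 76.501, 0, 90], TCP at [0.114, 0.487, 0.231] pointing down, gripper open.
Joint ranges: [-155.79, 155.79], [-60.16, 107.12], [-62.33, 73.08], [-114, 123.19], [-81.49, 82.49], [-180, 180]. Speed limits (degrees/s): [159.86, 159.86, 180, 180, 180, 180].

## Interface

Orientations are given as [roll, pitch, yaw] about the fixed x, y, z axes, in that order (R = Rz(yaw) Ry(pitch) Rx(roll)).
In Python, from bench import get_obs, get_image, camera_params, finish_job gives the robot as it stands.
- The arm moves only by the tool move_arm, never from a script. Its argument "motion" is a list that holds one entry, the list of rows, each a list of 5 numbers: the shift along the tool's x, y, z in m, then the turn about the tool's x in degrees, then the finger opening in m, from 0 to 0.0854. A call has 1 to 8 rows; each row shifts and turns the commanded pose from where the row before left it, along the tool's axes as they then stand; what a row does not reach is not made up. A row lasts 1/12 s, in which the tool goes at most 41.7 mm and 7.16 degrees, less where a joint would pass 70% of its speed; a pose out of reach is approached as far as the arm can. A call with a gripper value outside its range is refused whole. The fingers move at their own pace and stop on an object; the grip force is fixed at half the most. Time passes only in rows, so rows that do not move let the fingers close. It gives the time, the measured TCP pose, the force and the opening at its end, in the units of the state.
- get_obs(): the state, without advancing time (a new reading comes with each control period).
- get_image(name): name is "scene" or "top"; returns the picture (400x640x3 uint8, red, green, blue); there is no depth.
- camera_params(name): a dict with "fx", "fy", "cx", "cy" (pixels), "camera_from_world" (4x4, takes a point from world to camera coordinates). Camera axes: x right, y down, z forward; pixel columns grow to the right and rows downward; lengths in m; the calibration is good to about 2 mm. A picture is of the moment at which its call begins. camera_params takes no time and is no camera call.
- finish_job(): hands the job in, once; it reports no verdict.
The state is a dict: "clock": time; "q": joint angles; "dq": joint speeds; "joint_efforts": joint torques, N m; "tcp_pos": TCP position; "eef_rot": TCP orientation; "wrist_force": force on the tool from outside, world axes, zero at the start; "moment": the same for the moment, N m; "gripper_width": finger opening in m.
Only numpy, scipy, OpenCV 4.12 (cv2) and the standard library are available. Lean on these libraries where they do the work, as an engineer would, in place of code of your own. Each camera call takes 0.05 s, during which the arm holds its last target.

## Task

Change the slicer over to julienne: press the catch on its side so that the insert in it springs loose, draw that insert up out of the rails and lay it flat, grip upwards, in the oblong ceramic dish. Then take the insert with the row of teeth from the bench and slide it down the rails, toothed end first, until it is fully home and the catch has clicked in. Set the inserts down rather than letting them drop, leave all other things on the bench where they are, and let go of everything at the end.

Things in the scene. Friction and masses are not known exactly. Their poses are not given: they have to be found in the camera images.
- slicer: Grey mandoline slicer fixed on the bench, about 390 mm long, 135 mm wide (plus the catch) and 225 mm high, sloping at 30 degrees: its open upper end, with handle and fold-out leg, is away from the robot (within 15 degrees), its blade and steel run-out plate are at the low end. Origin: on the bench under the rails' middle, z up.
- bed: The slicer's rails. Origin: where an insert's origin lies when fully home, 118 mm above the bench, on the two ledges that carry its edges. x up the slope, y left, z the slope's normal. Walls 95 mm apart, 11.5 mm high, flaring out from x = +35 to 119 mm at x = +149. From x = -66 to -8 lips 11.5 mm above the ledges reach 6.5 mm in over the insert's edges; above that it is open. Slippery.
- rails_open (a point): Point at (+85, 0, 0) mm in the rails' frame, same axes: an insert parallel to the rails with its origin here or up to 15 mm further uphill is clear of lips and catch and can be lifted off or laid on between the walls. Leading end downhill, pull grip uphill. From here an insert slides 85 mm downhill to home; it stops dead 4 mm beyond home.
- ejector (a joint): Slide at the low end of the rails (m): a spring block that pushes on an insert's leading end. 0 with an insert home, 0.022 when it has pushed a freed insert up the slope, slowly (about half a second), where the insert then stays. 2 N there, 3 N at home, damped. Pushing an insert home over spring and catch takes 6 to 12 N; pushed gently it stops short.
- catch (a joint): Spring catch (rad): white rocker outside the right-hand (-y) wall. 0 closed; pressing its pad lifts its inner nose off the insert's lug; above 0.22 the insert is free; 0.32 is a hard stop. 2 N at first, 4 N fully down; springs back. An insert sliding down lifts the nose with its lug's ramp; once home is passed it snaps down behind the lug.
- catch_pad (a point): Middle of the top of the catch's ribbed press pad, 30 x 26 mm, travel 8 mm. Closed, it is at (+7.5, -86, +26) mm in the rails' frame; press it along that frame's -z. Axes as the rails' while closed.
- ins_used: The insert locked in the slicer, smooth on top: white plastic plate 120 x 90 x 8 mm, 0.13 kg. Origin: centre of its underside; z up out of its top; x from the leading end (x = -60 mm, its corners cut off at 45 degrees over 15 mm) to the end with the pull grip. On top at y = -34 mm, x -10 to +4, is a 6.5 mm high lug for the catch.
- used_grip (a point): Pull grip of the insert that is in the slicer: upright block on top of its +x end, 14 mm thick along x, 44 mm wide along y, from the plate's top (8 mm) to 38 mm above the underside. This point: (+48, 0, +26) mm from the insert's origin; same axes.
- ins_comb: The toothed (julienne) insert, flat on the bench, with seven upright steel teeth 9 mm high across its leading end: white plastic plate 120 x 90 x 8 mm, 0.13 kg. Origin: centre of its underside; z up out of its top; x from the leading end (x = -60 mm, its corners cut off at 45 degrees over 15 mm) to the end with the pull grip. On top at y = -34 mm, x -10 to +4, is a 6.5 mm high lug for the catch.
- comb_grip (a point): Pull grip of the toothed insert: upright block on top of its +x end, 14 mm thick along x, 44 mm wide along y, from the plate's top (8 mm) to 38 mm above the underside. This point: (+48, 0, +26) mm from the insert's origin; same axes.
- dish: Oblong white ceramic dish with a small lug at each end, inside 210 x 152 mm, 34 mm high, floor 7 mm above the bench, 0.9 kg, loose. Origin: centre of its underside; x along its length.
- ins_ribbed: Bystander: leave it where it is. The other spare insert, lying flat beside the julienne one: the same plate with low lengthwise ribs and no teeth. Origin and size as the others; which of the two spares lies nearer the robot varies.
- tiers: Bystander: leave it where it is. Stack of three plastic food tiers, orange, green, white, with a lid: 158 x 208 (along y) x 190 mm. Origin: centre of its underside.
- pan: Bystander: leave it where it is. Stainless steel pan, 224 mm across, 52 mm high, with a long handle along its -x to 290 mm from the middle. Origin: centre of its underside.
- paddle: Bystander: leave it where it is. Wooden turning paddle lying flat, 290 mm along its x (-125 to +166), up to 62 mm wide, 12 mm high. Origin: middle of its underside.
- tumbler: Bystander: leave it where it is. Glass tumbler, 72 mm across, 110 mm high. Origin: centre of its underside.
- holder: Bystander: leave it where it is. The slicer's white food holder, a round knobbed disc 96 mm across, 60 mm high. Origin: centre of its underside.
There are look-alikes about, which are no part of the job. What is shaped like the ins_used but blue is not meant.

How it is judged (in metres and radians):
On the way, in this order (a step that is already met when the one before it is completed fails the run):
1. the catch has been pressed and the insert in the slicer has sprung loose up the rails (x of ins_used in the frame of bed above 0.014 m), for 0.1 s.
2. that insert lies flat in the dish, let go (horizontal distance between ins_used and dish below 0.08 m and z of ins_used in the frame of dish between 0.002 and 0.012 m and angle between ins_used's own z axis and vertical below 0.1 rad and contact force between the fingers and ins_used below 0.3 N and linear speed of ins_used below 0.02 m/s), for 0.3 s.
3. the toothed insert is fully home in the rails and the catch is closed behind its lug (x of ins_comb in the frame of bed between -0.006 and 0.003 m and y of ins_comb in the frame of bed between -0.005 and 0.005 m and z of ins_comb in the frame of bed between -0.004 and 0.004 m and angle between the z axis of ins_comb and the z axis of bed, either way round below 0.07 rad and angle between the x axis of ins_comb and the x axis of bed, either way round below 0.07 rad and value of joint catch below 0.07 rad), for 0.3 s.
At the end, for the whole second after the job is handed in: The old insert lies flat in the dish, grip up (tilt < 0.1 rad, within 80 mm of its middle, on its floor); the toothed insert is home: -6 to +3 mm along the rails, 5 mm sideways, 4 mm in height, 0.07 rad, with the catch closed (< 0.07 rad); both at rest and let go (all of step 2 and all of step 3 and contact force between the fingers and ins_comb below 0.3 N and linear speed of ins_comb below 0.02 m/s); the robot touches nothing.
It fails at once if the other spare insert is shifted by more than 30 mm (distance of ins_ribbed from where it was at the start of the episode above 0.03 m).
It fails at once if tiers, pan, paddle, tumbler or food holder is shifted by more than 30 mm (distance of any of tiers, pan, paddle, tumbler, holder from where it was at the start of the episode above 0.03 m).
It fails at once if the removed insert falls freely (dropped from more than about 30 mm) (linear speed of ins_used above 0.75 m/s and contact force between the fingers and ins_used below 0.1 N).
It fails at once if the toothed insert falls freely (dropped from more than about 30 mm) (linear speed of ins_comb above 0.75 m/s and contact force between the fingers and ins_comb below 0.1 N).
It also fails if it takes over 72 s, if anything falls off the work surface, if the arm or the gripper's body presses on something with over 40 N, if the wrist force passes 120 N, or if a joint passes its speed limit or range.

## Working session

There is one attempt and no reset: what is moved stays moved. The work goes in short steps, Python scripts to look and compute and a tool call to move; the robot and the scene stay as the last step left them, time stands still between calls to the robot, and variables do not carry over. Pictures are saved under pics/ and viewed, and the job is handed in when it is done.

Besides the shell and the picture viewer there is one more tool, called as name([rows], argument=value, ...), one row to a line, values as JSON. move_arm: Moves the arm, as the interface text tells. Its arguments: {"type":"object","properties":{"motion":{"type":"array"}},"required":["motion"]}

```bash
ls; mkdir -p pics; python3 - <<'E'
from bench import *
import cv2,json
for n in("scene","top"):
    im=get_image(n); cv2.imwrite(f"pics/{n}0.png",im[:,:,::-1]); p=camera_params(n); print(n,p)
print(get_obs())
E
```

```text
pics
scene {'fx': 451.5054069764526, 'fy': 451.5054069764526, 'cx': 326.83894227944876, 'cy': 198.77844219206145, 'camera_from_world': array([[ 5.64128900e-01,  8.25685998e-01,  1.10318409e-03,
        -3.13307672e-01],
       [ 6.05978691e-01, -4.13111217e-01, -6.79800668e-01,
        -2.29168913e-01],
       [-5.60846155e-01,  3.84163709e-01, -7.33396097e-01,
         2.06957767e+00],
       [ 0.00000000e+00,  0.00000000e+00,  0.00000000e+00,
         1.00000000e+00]])}
top {'fx': 423.1135410310336, 'fy': 423.1135410310336, 'cx': 321.9494524698864, 'cy': 205.98805880613867, 'camera_from_world': array([[-0.02171447, -0.99967878, -0.01307012,  0.0340712 ],
       [-0.99509136,  0.02287363, -0.09628075,  0.51603585],
       [ 0.09654878,  0.01091528, -0.9952684 ,  1.36476715],
       [ 0.        ,  0.        ,  0.        ,  1.        ]])}
{'clock': 0.1, 'q': array([ 7.68333801e+01,  1.38280351e+01,  2.22316383e-01,  7.65013724e+01,
       -1.05772238e-04,  9.00017498e+01]), 'dq': array([-0.05266033, -0.19877786,  0.13036759,  0.0015815 , -0.0032281 ,
        0.00498698]), 'joint_efforts': array([-6.16623493e-05, -3.73135900e+01,  2.53011292e+01,  1.08562820e-02,
       -5.84753434e-05, -2.24090293e-06]), 'tcp_pos': array([0.11376576, 0.48631459, 0.23050652]), 'eef_rot': array([ -89.94166012,   89.89290879, -103.11002973]), 'wrist_force': array([-0.14815614,  0.20423615,  0.25856141]), 'moment': array([ 0.00982082,  0.00374181, -0.06357322]), 'gripper_width': 0.08558070475507938}
```

View pics/scene0.png

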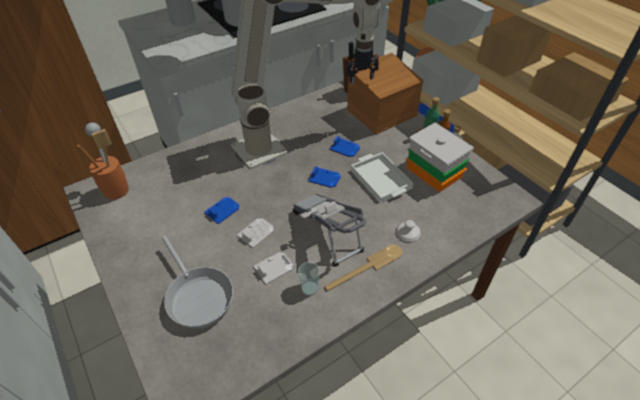

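View pics/top0.png

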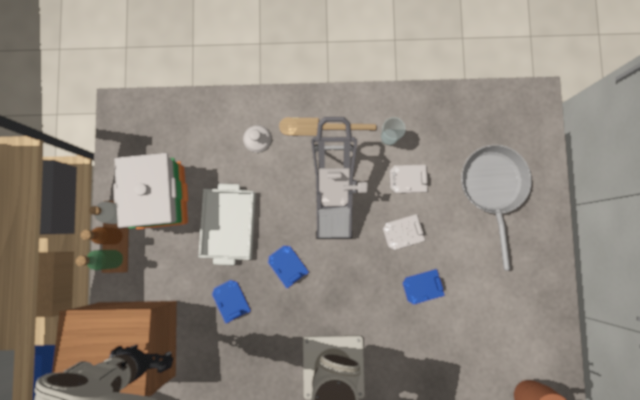

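The top view shows the slicer at about (335,185), the dish at (227,225), and two white spares at (408,178) and (403,232). I'll zoom in on these.

```bash
python3 - <<'E'
import cv2
a=cv2.imread("pics/top0.png"); s=cv2.imread("pics/scene0.png")
cv2.imwrite("pics/c1.png",cv2.resize(a[105:255,290:440],(600,600),interpolation=cv2.INTER_CUBIC))
cv2.imwrite("pics/c2.png",cv2.resize(s[180:290,225:375],(795,583),interpolation=cv2.INTER_CUBIC))
cv2.imwrite("pics/c3.png",cv2.resize(a[170:280,190:270],(436,600),interpolation=cv2.INTER_CUBIC))
E
```

```text
(no output)
```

View pics/c1.png

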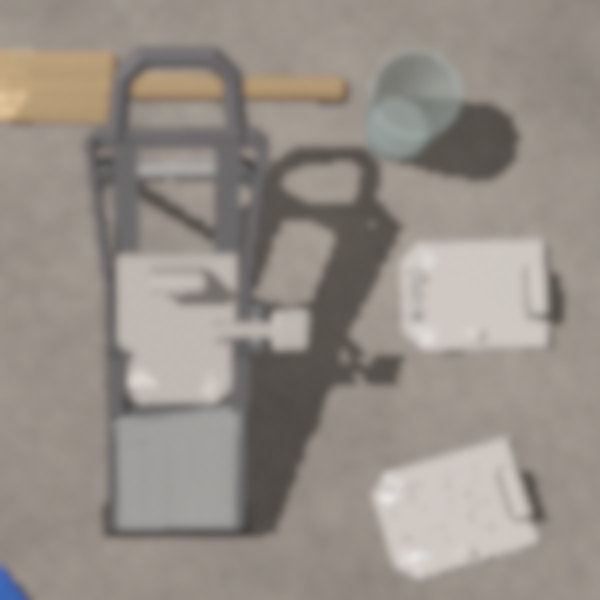

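View pics/c2.png

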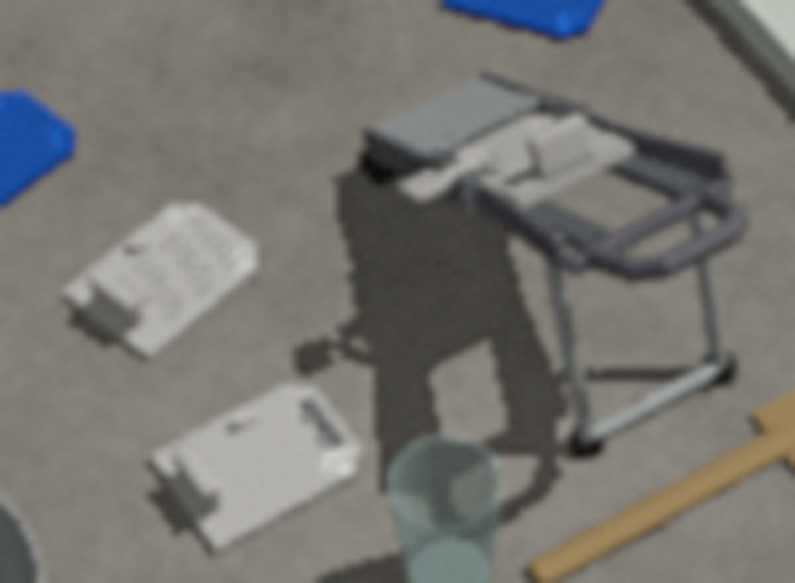

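View pics/c3.png

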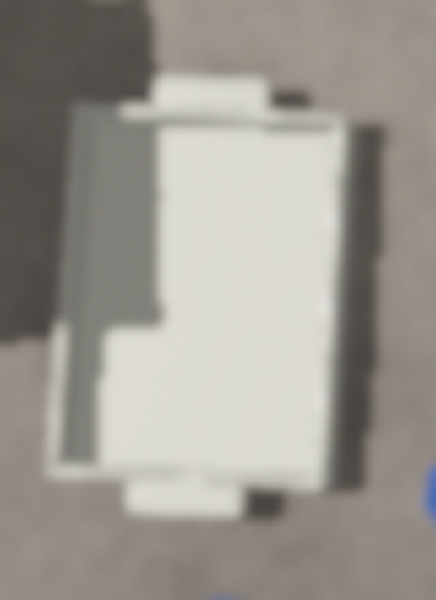

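The farther spare, at (408,178), shows the dark row of teeth at its left end, so it's the comb insert with its grip at the right. The nearer spare is ribbed. I'll zoom further to pick corners for the fits.

```bash
cat > h.py <<'E'
import numpy as np, cv2
from scipy.optimize import least_squares
from scipy.spatial.transform import Rotation as R
from bench import *
CP={n:camera_params(n) for n in("scene","top")}
def proj(n,P):
    p=CP[n];P=np.atleast_2d(P);c=P@p["camera_from_world"][:3,:3].T+p["camera_from_world"][:3,3]
    return np.c_[p["fx"]*c[:,0]/c[:,2]+p["cx"],p["fy"]*c[:,1]/c[:,2]+p["cy"]]
def ray(n,uv,z):
    p=CP[n];M=p["camera_from_world"];d=M[:3,:3].T@np.array([(uv[0]-p["cx"])/p["fx"],(uv[1]-p["cy"])/p["fy"],1]);o=-M[:3,:3].T@M[:3,3]
    return o+d*(z-o[2])/d[2]
def bedR(yaw): return R.from_euler("xyz",[0,-30,yaw],degrees=True).as_matrix()
def zoom(im,n,x0,y0,w,h,s,polys=[],fn=None,grid=True):
    c=cv2.resize(im[y0:y0+h,x0:x0+w],None,fx=s,fy=s,interpolation=cv2.INTER_CUBIC)
    c=np.ascontiguousarray(c[:,:,::-1])
    for P in polys:
        uv=((proj(n,P)-[x0,y0]+.5)*s).astype(np.int32); cv2.polylines(c,[uv],False,(0,0,255),1)
    if grid:
        for g in range((x0//10+1)*10,x0+w,10): cv2.putText(c,str(g),(int((g-x0+.5)*s)-8,8),0,.3,(0,255,255),1);cv2.line(c,(int((g-x0+.5)*s),10),(int((g-x0+.5)*s),14),(0,255,255),1)
        for g in range((y0//10+1)*10,y0+h,10): cv2.putText(c,str(g),(0,int((g-y0+.5)*s)),0,.3,(0,255,255),1);cv2.line(c,(20,int((g-y0+.5)*s)),(24,int((g-y0+.5)*s)),(0,255,255),1)
    cv2.imwrite(fn,c)
PL=np.array([[60,45,8],[60,-45,8],[-45,-45,8],[-60,-30,8],[-60,30,8],[-45,45,8],[60,45,8]])/1e3
GR=np.array([[55,22,38],[55,-22,38],[41,-22,38],[41,22,38],[55,22,38]])/1e3
GB=np.array([[55,22,8],[55,-22,8],[41,-22,8],[41,22,8],[55,22,8]])/1e3
LUG=np.array([[4,-34,14.5],[-10,-34,14.5]])/1e3
PAD=np.array([[22.5,-73,26],[22.5,-99,26],[-7.5,-99,26],[-7.5,-73,26],[22.5,-73,26]])/1e3
DI=np.array([[105,76,34],[105,-76,34],[-105,-76,34],[-105,76,34],[105,76,34]])/1e3
DF=DI*[1,1,7/34]
def tf(P,t,Rm): return P@Rm.T+t
def yawR(a): return R.from_euler("z",a,degrees=True).as_matrix()
E
python3 - <<'E'
from h import *
im=cv2.imread("pics/top0.png")[:,:,::-1]; sc=cv2.imread("pics/scene0.png")[:,:,::-1]
g=lambda u,v,z:ray("top",(u,v),z).round(4)
# guesses
b=[*g(335,186,.118)[:2],0]; c=[*g(408,179,.008)[:2],-90]; d=[*g(227,225,.034)[:2],-3]
print(b,c,d)
polys=[tf(P,np.array([b[0],b[1],.118]),bedR(b[2])) for P in(PL,GR,PAD)]+[tf(P,np.array([c[0],c[1],0]),yawR(c[2])) for P in(PL,GR)]
zoom(im,"top",312,130,60,75,8,polys[:3],"pics/z1.png")
zoom(im,"top",380,150,60,50,10,polys[3:],"pics/z2.png")
E
```

```text
[np.float64(0.5685), np.float64(-0.02), 0] [np.float64(0.6022), np.float64(-0.2664), -90] [np.float64(0.4607), np.float64(0.3332), -3]
```

View pics/z1.png

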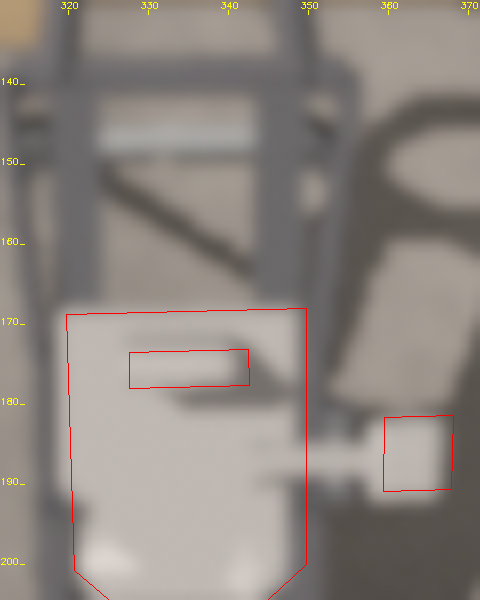

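View pics/z2.png

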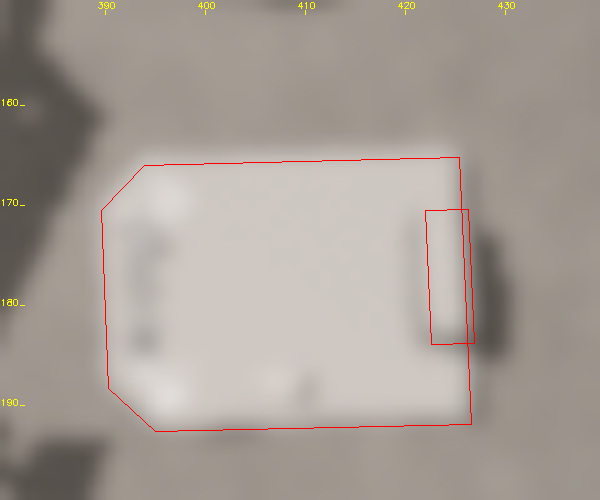

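```bash
cat >> h.py <<'E'
from scipy.ndimage import map_coordinates
from scipy.optimize import minimize
def score(im,n,segs,d=1.0,signed=True,N=40):
    g=im.astype(float).mean(2); s=0;L=0
    for A,B in segs:
        a,b=proj(n,A)[0],proj(n,B)[0]; t=np.linspace(.05,.95,N)[:,None]; p=a+(b-a)*t
        nn=np.array([-(b-a)[1],(b-a)[0]]);l=np.linalg.norm(nn);nn/=l
        f=lambda q:map_coordinates(g,[q[:,1],q[:,0]],order=1,mode="nearest")
        df=(f(p+nn*d)-f(p-nn*d)); s+=abs(df.mean())*l; L+=l
    return s/L
def segs(P,idx=None): 
    return [(P[i],P[i+1]) for i in(idx if idx is not None else range(len(P)-1))]
def fit(ims,mk,x0,step=(.004,.004,2.)):
    f=lambda x:-sum(score(ims[n],n,mk(x,n)) for n in ims)
    r=minimize(f,x0,method="Nelder-Mead",options=dict(initial_simplex=np.array([x0]+[np.array(x0)+np.eye(3)[i]*step[i] for i in range(3)]),xatol=1e-4,fatol=1e-4))
    return r.x,-r.fun
def load(k): return {n:cv2.imread(f"pics/{n}{k}.png")[:,:,::-1] for n in("top","scene")}
def flat(z): return lambda x,n:segs(tf(PL,np.array([x[0],x[1],z]),yawR(x[2])))
E
python3 - <<'E'
from h import *
I=load(0)
def comb(x,n): return segs(tf(PL,np.array([x[0],x[1],0]),yawR(x[2])))
def bed(x,n):
    T=np.array([x[0],x[1],.118]);Rb=bedR(x[2])
    return segs(tf(PL,T,Rb),[0])+segs(tf(np.array([[-60,30,8],[-60,-30,8]])/1e3,T,Rb))*(n=="top")+segs(tf(PAD,T,Rb))
def dish(x,n):
    T=np.array([x[0],x[1],0]);o=np.array([[113,84,34],[113,-84,34],[-113,-84,34],[-113,84,34],[113,84,34]])/1e3
    return segs(tf(o,T,yawR(x[2])))
for nm,f,x0 in(("comb",comb,[.602,-.266,-89]),("bed",bed,[.566,-.018,0]),("dish",dish,[.46,.333,-3])):
    for ims in(I,{"top":I["top"]},{"scene":I["scene"]}):
        print(nm,list(ims),*[np.round(v,4) for v in fit(ims,f,x0)])
E
```

```text
comb ['top', 'scene'] [  0.6051  -0.265  -89.5028] 72.7468
comb ['top'] [  0.6049  -0.2661 -89.1988] 35.1581
comb ['scene'] [  0.6051  -0.2642 -89.7598] 38.6432
bed ['top', 'scene'] [ 0.5679 -0.015  -0.4795] 64.5472
bed ['top'] [ 0.5682 -0.0153 -1.6119] 38.6278
bed ['scene'] [ 0.5574 -0.0154  7.1076] 31.3768
dish ['top', 'scene'] [ 0.4669  0.3384 -4.0944] 71.389
dish ['top'] [ 0.4667  0.3376 -4.0423] 38.6402
dish ['scene'] [ 0.456   0.3403 -4.3152] 32.7497
```

```bash
python3 - <<'E'
from h import *
I=load(0)
T=np.array([.5680,-.0152,.118])
for k,a in(("a",-1.0),):
    Rb=bedR(a)
    W=[np.array([[-66,s*47.5,11.5],[35,s*47.5,11.5],[149,s*59.5,11.5]])/1e3 for s in(1,-1)]
    polys=[tf(P,T,Rb) for P in(PL,GR,PAD,*W)]
    zoom(I["top"],"top",305,130,65,75,8,polys,"pics/y1.png")
    zoom(I["scene"],"scene",290,185,80,60,10,polys,"pics/y2.png")
D=[tf(P,np.array([.4669,.338,0]),yawR(-4.1)) for P in(DI,DF)]
zoom(I["top"],"top",190,175,80,100,6,D,"pics/y3.png")
E
```

```text
(no output)
```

View pics/y1.png

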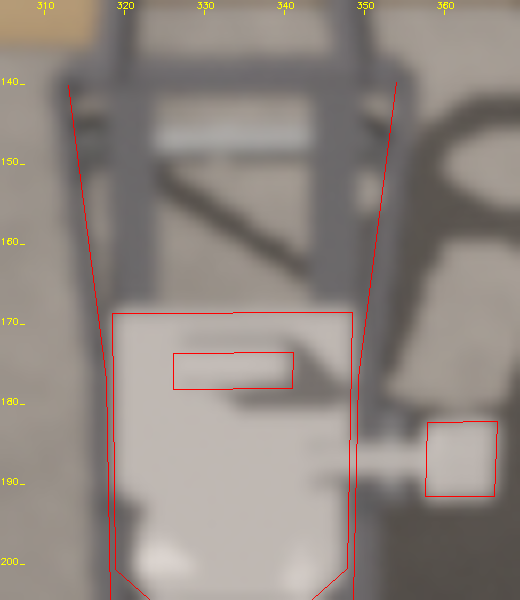

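View pics/y2.png

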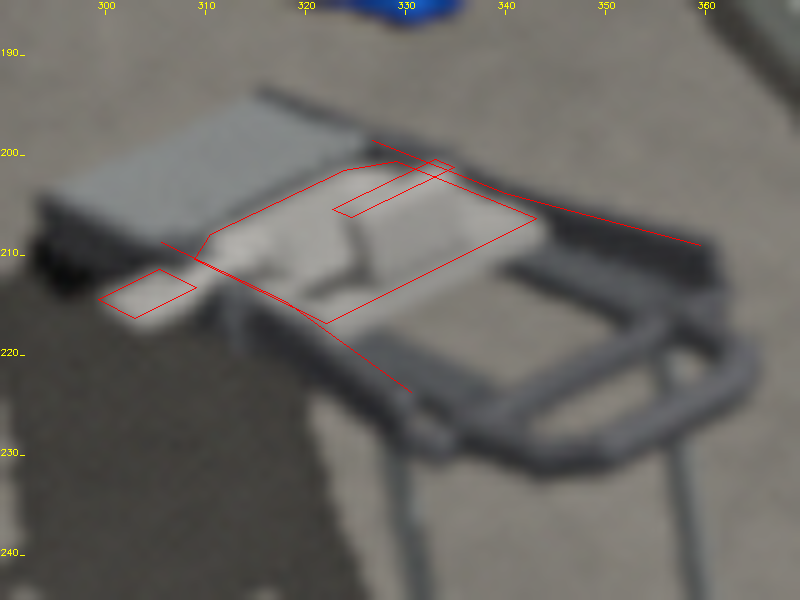

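View pics/y3.png

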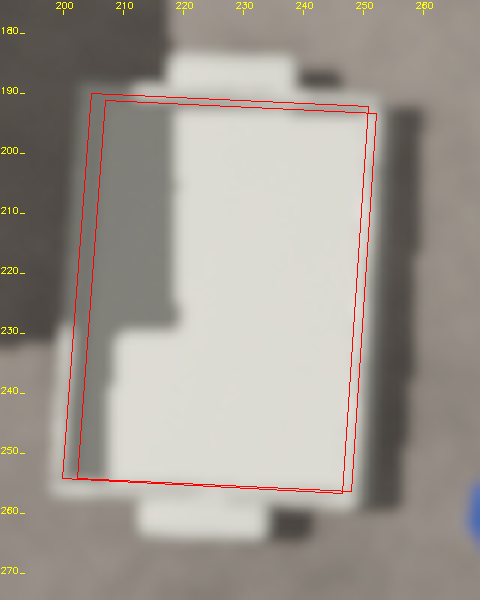

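```bash
python3 - <<'E'
from h import *
I=load(0)
print(ray("top",(333.6,237),.03),ray("top",(334.4,118),.22), ray("top",(334.4,138),.19))
for a in(-1.5,-.5,.5):
    T=np.array([.568,-.0152,.118])
    print(a,[np.round((lambda f:fit({"top":I["top"]},f,[.568,-.0152,a],step=(.003,.003,.001)))(lambda x,n:segs(tf(PL,np.array([x[0],x[1],.118]),bedR(x[2])),[0])+segs(tf(P_,np.array([x[0],x[1],.118]),bedR(x[2])),idx))[0],4) for P_,idx in((PAD,None),(PL,[0]))])
T=np.array([.568,-.0152,.118]);Rb=bedR(-.8)
zoom(I["scene"],"scene",290,185,80,60,10,[tf(P,T+[.004,0,0],Rb) for P in(PL,GR,GB,PAD)],"pics/y4.png",)
D=[tf(P,np.array([.465,.338,0]),yawR(-4.1)) for P in(DI,DF)]
zoom(I["scene"],"scene",340,140,80,70,10,D,"pics/y5.png")
E
```

```text
[ 0.4141173  -0.01317153  0.03      ] [ 0.75137605 -0.02097122  0.22      ] [ 0.70046219 -0.02020751  0.19      ]
-1.5 [array([ 0.5696, -0.0155, -1.5008]), array([ 0.5699, -0.0148, -1.5002])]
-0.5 [array([ 0.5696, -0.0154, -2.0968]), array([ 0.5699, -0.0156, -0.4999])]
0.5 [array([ 0.5669, -0.0155,  0.5005]), array([ 0.5699, -0.0163,  0.5004])]
```

View pics/y4.png

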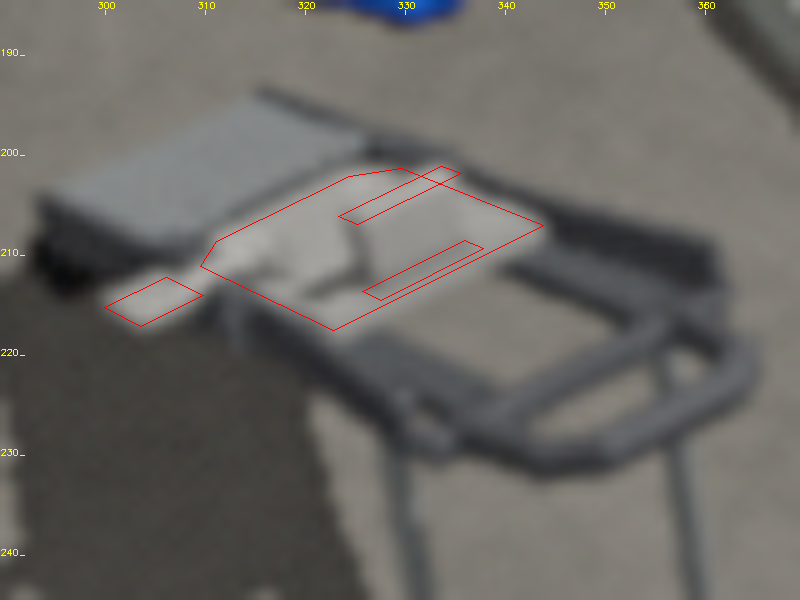

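View pics/y5.png

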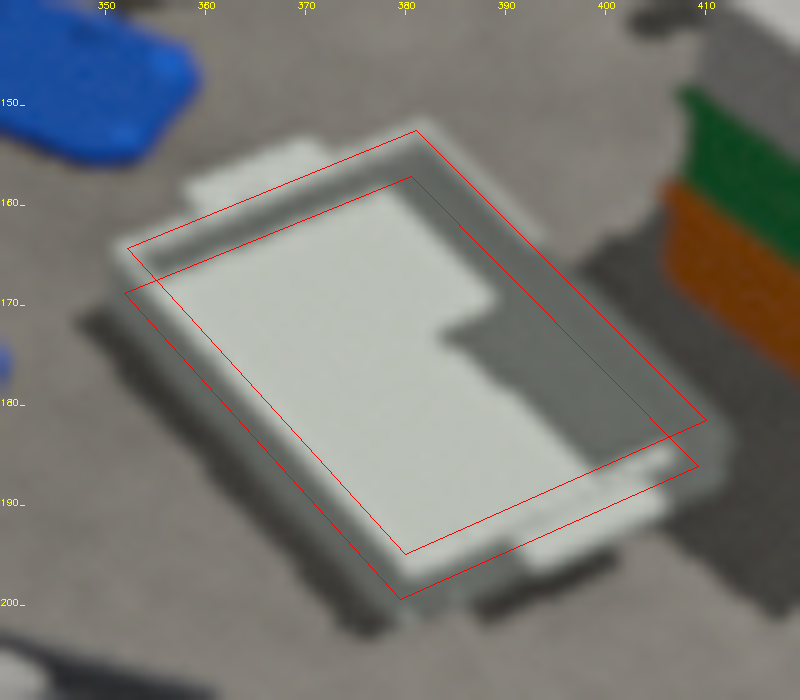

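```bash
cat >> h.py <<'E'
BT=np.array([.570,-.0155,.118]);BY=-1.3;BR=bedR(BY)
def bed(p): return BT+BR@(np.array(p)/1e3)
def cur():
    o=get_obs(); return o["tcp_pos"],R.from_euler("xyz",o["eef_rot"],degrees=True).as_matrix(),o
def plan(target,jaw=None,smax=.040,tmax=7.0,from_=None,n=None):
    """world target of TCP, jaw = yaw of tool y (mod 180)"""
    p,Rm,o=cur()
    if from_ is not None:p=np.array(from_)
    d=np.array(target)-p
    ya=np.degrees(np.arctan2(Rm[1,1],Rm[0,1]))
    turn=0 if jaw is None else (jaw-ya+90)%180-90   # world yaw turn
    N=n or max(1,int(np.ceil(max(np.linalg.norm(d)/smax,abs(turn)/tmax))))
    out=[]
    for i in range(N):
        Ri=R.from_euler("z",turn*i/N,degrees=True).as_matrix()@Rm
        s=Ri.T@(d/N); out.append([*s.round(4),round(-turn/N,2)])
    print("jaw yaw",ya.round(2),"q",o["q"].round(1),"rows",N,"turn",round(turn,2))
    for i in range(0,N,8): print([ [float(v) for v in r] for r in out[i:i+8]])
E
python3 - <<'E'
from h import *
print("pad",bed([7.5,-86,26]),"grip",bed([48,0,32]))
t=bed([4,-87,26])
plan([t[0],t[1],.30],88.7)
E
```

```text
pad [ 0.56154575 -0.10133029  0.14426666] grip [ 0.59556264 -0.0160801   0.16971281]
jaw yaw 76.83 q [76.8 13.8  0.2 76.5 -0.  90. ] rows 19 turn 11.87
[[-0.0036, -0.0248, 0.0298, -0.62], [-0.0036, -0.0252, 0.0296, -0.62], [-0.0036, -0.0255, 0.0293, -0.62], [-0.0036, -0.0258, 0.029, -0.62], [-0.0036, -0.0261, 0.0287, -0.62], [-0.0036, -0.0264, 0.0285, -0.62], [-0.0036, -0.0267, 0.0282, -0.62], [-0.0036, -0.027, 0.0279, -0.62]]
[[-0.0036, -0.0273, 0.0276, -0.62], [-0.0036, -0.0276, 0.0273, -0.62], [-0.0036, -0.0279, 0.027, -0.62], [-0.0036, -0.0282, 0.0267, -0.62], [-0.0036, -0.0285, 0.0264, -0.62], [-0.0036, -0.0288, 0.026, -0.62], [-0.0036, -0.0291, 0.0257, -0.62], [-0.0036, -0.0294, 0.0254, -0.62]]
[[-0.0036, -0.0296, 0.0251, -0.62], [-0.0036, -0.0299, 0.0248, -0.62], [-0.0036, -0.0302, 0.0244, -0.62]]
```

move_arm([
  [[-0.01,-0.025,0.03,-0.62,0],[-0.01,-0.025,0.03,-0.62,0],[-0.01,-0.0255,0.029,-0.62,0],[-0.01,-0.026,0.029,-0.62,0],[-0.01,-0.026,0.029,-0.62,0],[-0.01,-0.0265,0.0285,-0.62,0],[-0.01,-0.027,0.028,-0.62,0],[0,-0.027,0.028,-0.62,0]],
])

```text
clock: 0.77
tcp_pos: [0.3027, 0.2372, 0.303]
eef_rot: [46.6, 89.8, 38.5]
wrist_force: [0.6, 1.2, -0.0]
gripper_width: -0.0
```

move_arm([
  [[0,-0.027,0.0275,-0.62,0],[0,-0.0275,0.0275,-0.62,0],[0,-0.028,0.027,-0.62,0],[0,-0.028,0.0265,-0.62,0],[0,-0.0285,0.0265,-0.62,0],[0,-0.029,0.026,-0.62,0],[0,-0.029,0.026,-0.62,0],[0,-0.0295,0.025,-0.62,0]],
])

```text
clock: 1.43
tcp_pos: [0.4892, -0.0111, 0.3009]
eef_rot: [167.5, 90.0, 164.3]
wrist_force: [0.7, 0.6, 0.4]
gripper_width: 0.0
```

move_arm([
  [[0,-0.03,0.025,-0.62,0],[0,-0.03,0.025,-0.62,0],[0,-0.03,0.0245,-0.62,0],[0,0,0,0,0],[0,0,0,0,0]],
])

```text
clock: 1.85
tcp_pos: [0.5592, -0.1043, 0.2991]
eef_rot: [168.9, 89.8, 167.3]
wrist_force: [0.2, 0.1, -0.8]
gripper_width: -0.0001
```

```bash
python3 - <<'E'
from h import *
t=bed([4,-87,26])
plan([t[0],t[1],.175],88.7)
E
```

```text
jaw yaw 88.42 q [-10.6  21.3  20.6  89.6   0.   -9. ] rows 4 turn 0.28
[[0.031, 0.0005, -0.0001, -0.07], [0.031, 0.0005, -0.0001, -0.07], [0.031, 0.0005, -0.0001, -0.07], [0.031, 0.0005, -0.0001, -0.07]]
```

move_arm([
  [[0.033,0.0005,0,0,0],[0.033,0.0005,0,0,0],[0.033,0.0005,0,0,0],[0.03,0,0,0,0],[0,0,0,0,0]],
])

```text
clock: 2.27
tcp_pos: [0.5535, -0.0989, 0.1658]
eef_rot: [170.1, 89.2, 168.8]
wrist_force: [0.0, -0.4, -0.9]
gripper_width: 0.0001
```

move_arm([
  [[0.004,0,0,0,0],[0.004,0,0,0,0],[0.003,0,0,0,0],[0.003,0,0,0,0],[0,0,0,0,0]],
])

```text
clock: 2.68
tcp_pos: [0.5595, -0.101, 0.1592]
eef_rot: [-7.8, 89.9, -9.2]
wrist_force: [0.3, -0.7, -0.6]
gripper_width: -0.0002
```

move_arm([
  [[0.004,0,0,0,0],[0.003,0,0,0,0],[0.002,0,0,0,0],[0,0,0,0,0]],
])

```text
clock: 3.02
tcp_pos: [0.5587, -0.101, 0.1488]
eef_rot: [172.1, 90.0, 170.7]
wrist_force: [0.6, -0.3, -0.3]
gripper_width: 0.0004
```

move_arm([
  [[0.003,0,0,0,0],[0.003,0,0,0,0],[0.002,0,0,0,0],[0,0,0,0,0]],
])

```text
clock: 3.35
tcp_pos: [0.56, -0.1014, 0.1421]
eef_rot: [-15.8, 89.8, -17.2]
wrist_force: [-0.1, -0.8, 5.4]
gripper_width: 0.0002
```

move_arm([
  [[0.003,0,0,0,0],[0.001,0,0,0,0],[0,0,0,0,0]],
])

```text
clock: 3.6
tcp_pos: [0.5606, -0.1015, 0.1404]
eef_rot: [-9.6, 89.7, -11.0]
wrist_force: [-2.0, -1.1, 13.3]
gripper_width: 0.0003
```

```bash
python3 - <<'E'
from h import *
im=get_image("top");print(get_obs()["wrist_force"],get_obs()["tcp_pos"])
zoom(im,"top",305,130,75,75,8,[],"pics/p1.png")
E
```

```text
[-1.30390998 -0.49464131 12.92428822] [ 0.5606565  -0.10146334  0.14042316]
```

View pics/p1.png

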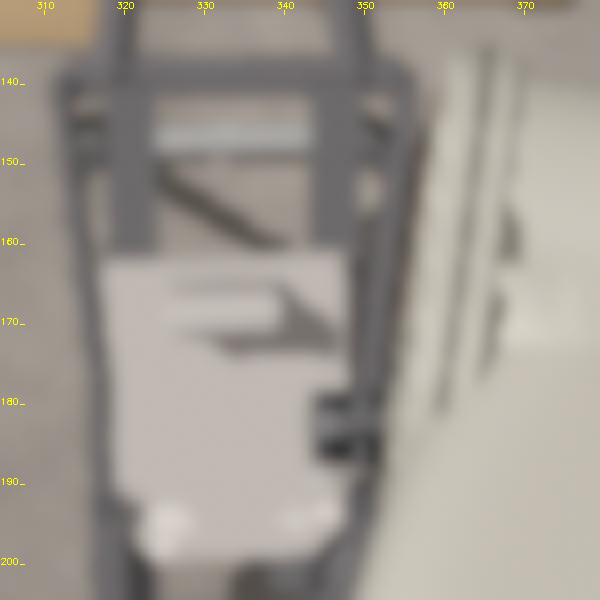

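move_arm([
  [[0,0,0,0,0],[-0.015,0,0,0,0],[-0.04,0,0,0,0],[-0.04,0,0,0,0.06],[-0.04,0,0,0,0.06],[0,0,0,0,0.06],[0,0,0,0,0.06]],
])

```text
clock: 4.23
tcp_pos: [0.5606, -0.1013, 0.2753]
eef_rot: [-8.0, 89.6, -9.4]
wrist_force: [-0.8, 0.5, -0.5]
gripper_width: 0.0486
```

```bash
python3 - <<'E'
from h import *
im={n:get_image(n) for n in("top","scene")}
for n in im: cv2.imwrite(f"pics/{n}1.png",im[n][:,:,::-1])
for y in (-1.3,):
  def f(x,n):
    T=BT+BR@np.array([x[0],x[1],0]);Rb=bedR(BY+x[2]); return segs(tf(PL,T,Rb),[0])+segs(tf(np.array([[-60,30,8],[-60,-30,8]])/1e3,T,Rb))
  print(fit({"top":im["top"]},f,[.02,0,0],step=(.003,.003,.5)))
g=bed([70,0,33]);print("grip",g)
p,_,o=cur();print(p,o["wrist_force"],o["gripper_width"])
plan([g[0],g[1],.25],88.7)
E
```

```text
(array([ 0.01875078,  0.00682388, -0.09602233]), np.float64(35.03965228885297))
grip [ 0.61411042 -0.01650101  0.18157884]
[ 0.55852077 -0.1009373   0.27131445] [-0.27182711  0.25838443 -0.57004171] 0.05992003008985334
jaw yaw 88.61 q [-10.2  21.1  16.3  85.3   0.   -8.9] rows 3 turn 0.09
[[0.0071, 0.0286, 0.0179, -0.03], [0.0071, 0.0286, 0.0179, -0.03], [0.0071, 0.0286, 0.0179, -0.03]]
```

```bash
python3 - <<'E'
from h import *
I=load(1); T=BT+BR@np.array([.022,0,0])
zoom(I["top"],"top",305,130,75,75,8,[tf(P,T,BR) for P in(PL,GR)]+[tf(PAD,BT,BR)],"pics/p2.png")
E
```

```text
(no output)
```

View pics/p2.png

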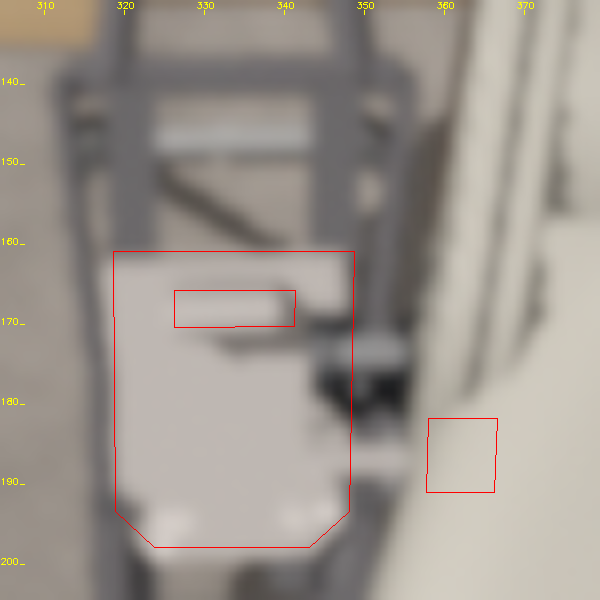

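```bash
python3 - <<'E'
from h import *
g=bed([69,2,33]);print("grip",g)
plan([g[0],g[1],.25],88.7)
E
```

```text
grip [ 0.61328999 -0.01448187  0.18107884]
jaw yaw 88.61 q [-10.2  21.1  16.3  85.3   0.   -8.9] rows 3 turn 0.09
[[0.0071, 0.0293, 0.0176, -0.03], [0.0071, 0.0292, 0.0176, -0.03], [0.0071, 0.0292, 0.0176, -0.03]]
```

move_arm([
  [[0.007,0.0293,0.0178,0,0.06],[0.007,0.0293,0.0178,0,0.06],[0.007,0.0293,0.0178,0,0.06],[0.02,0,0,0,0.06],[0.02,0,0,0,0.06],[0.01,0,0,0,0.06],[0,0,0,0,0.06]],
])

```text
clock: 4.92
tcp_pos: [0.6114, -0.0142, 0.196]
eef_rot: [-179.7, 89.4, 178.9]
wrist_force: [-1.2, -0.1, -0.4]
gripper_width: 0.0601
```

```bash
python3 - <<'E'
from h import *
g=bed([69,2,33])-[0,0,.024];print("tgt",g)
plan(g,88.7,smax=.01)
E
```

```text
tgt [ 0.61328999 -0.01448187  0.15707884]
jaw yaw 88.63 q [-1.3 28.  15.7 78.3 -0.   0. ] rows 4 turn 0.07
[[0.0097, -0.0, 0.0006, -0.02], [0.0097, -0.0, 0.0006, -0.02], [0.0097, -0.0, 0.0006, -0.02], [0.0097, -0.0, 0.0006, -0.02]]
```

move_arm([
  [[0.01,0,0.0005,0,0.06],[0.01,0,0.0005,0,0.06],[0.01,0,0,0,0.06],[0.006,0,0,0,0.06],[0,0,0,0,0.06],[0,0,0,0,0.06]],
])

```text
clock: 5.42
tcp_pos: [0.6152, -0.0147, 0.1651]
eef_rot: [175.1, 90.0, 173.7]
wrist_force: [0.0, -1.3, -0.5]
gripper_width: 0.0598
```

move_arm([
  [[0.004,0,-0.001,0,0.06],[0.003,0,0,0,0.06],[0,0,0,0,0.06],[0,0,0,0,0.06]],
])

```text
clock: 5.75
tcp_pos: [0.6144, -0.0144, 0.1583]
eef_rot: [-104.0, 90.0, -105.4]
wrist_force: [0.4, 0.3, 0.6]
gripper_width: 0.0601
```

move_arm([
  [[0,0,0,0,0.04],[0,0,0,0,0.04],[0,0,0,0,0.04],[0,0,0,0,0.04],[0,0,0,0,0.04]],
])

```text
clock: 6.17
tcp_pos: [0.6147, -0.0144, 0.159]
eef_rot: [9.8, 89.9, 8.4]
wrist_force: [-0.9, 1.0, 3.7]
gripper_width: 0.043
```

move_arm([
  [[-0.003,0,0.0052,0,0.04],[-0.006,0,0.0104,0,0.04],[-0.006,0,0.0104,0,0.04],[-0.006,0,0.0104,0,0.04],[-0.006,0,0.0104,0,0.04],[-0.006,0,0.0104,0,0.04],[-0.006,0,0.0104,0,0.04],[0,0,0,0,0.04]],
])

```text
clock: 6.83
tcp_pos: [0.683, -0.0162, 0.1984]
eef_rot: [-10.2, 90.0, -11.6]
wrist_force: [-3.0, -0.3, 6.7]
gripper_width: 0.0426
```

```bash
python3 - <<'E'
from h import *
im={n:get_image(n) for n in("top","scene")}
for n in im: cv2.imwrite(f"pics/{n}2.png",im[n][:,:,::-1])
zoom(im["scene"],"scene",290,160,90,75,8,[],"pics/p3.png")
E
```

```text
(no output)
```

View pics/p3.png

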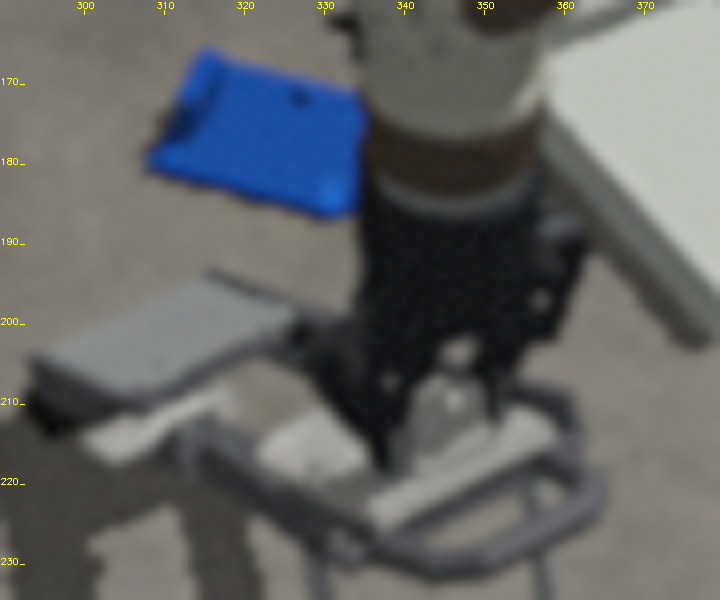

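move_arm([
  [[-0.005,0,0,0,0.04],[-0.015,0,0,0,0.04],[-0.025,0,0,0,0.04],[-0.03,0,0,0,0.04],[-0.02,0,0,0,0.04],[0,0,0,0,0.04]],
])

```text
clock: 7.43
tcp_pos: [0.6839, -0.0162, 0.2977]
eef_rot: [-1.0, 89.5, -2.4]
wrist_force: [0.6, 0.1, 0.1]
gripper_width: 0.0426
```

```bash
python3 - <<'E'
from h import *
im={n:get_image(n) for n in("top","scene")}
for n in im: cv2.imwrite(f"pics/{n}3.png",im[n][:,:,::-1])
zoom(im["scene"],"scene",290,150,90,75,8,[],"pics/p4.png")
# dish target: insert origin at dish centre; grip point +48 along dish x
D=np.array([.467,.338,0]);
ins=D+yawR(-4)@[0.0,0,0]
print(ins+yawR(-4)@[.048,0,0])
t=ins+yawR(-4)@[.048,0,0]
plan([t[0],t[1],.275],86)
E
```

```text
[0.51488307 0.33465169 0.        ]
jaw yaw 88.61 q [-1.3 36.8 44.7 97.8 -0.   0. ] rows 10 turn -2.61
[[0.0017, 0.0347, -0.0176, 0.26], [0.0017, 0.0346, -0.0178, 0.26], [0.0017, 0.0345, -0.0179, 0.26], [0.0017, 0.0344, -0.0181, 0.26], [0.0017, 0.0343, -0.0183, 0.26], [0.0017, 0.0342, -0.0184, 0.26], [0.0017, 0.0342, -0.0186, 0.26], [0.0017, 0.0341, -0.0187, 0.26]]
[[0.0017, 0.034, -0.0189, 0.26], [0.0017, 0.0339, -0.019, 0.26]]
```

View pics/p4.png

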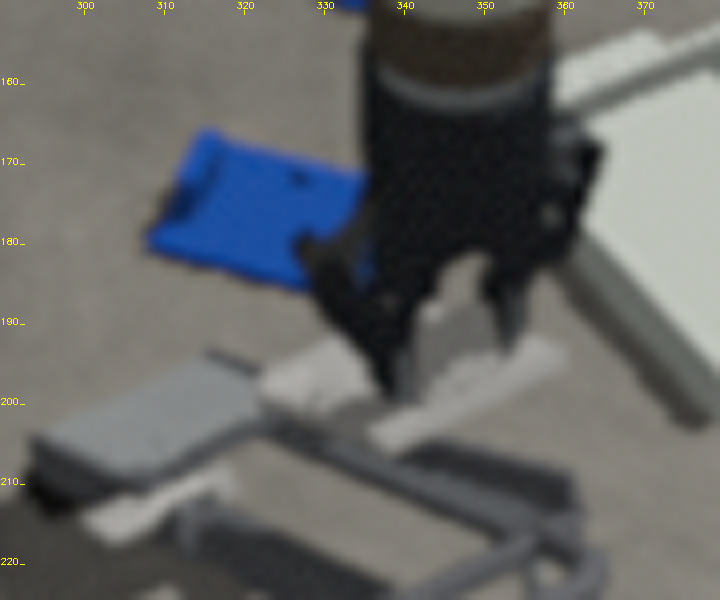

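move_arm([
  [[0.001,0.035,-0.0176,0.26,0.04],[0.001,0.0346,-0.0178,0.26,0.04],[0.001,0.0345,-0.018,0.26,0.04],[0.001,0.0344,-0.018,0.26,0.04],[0.001,0.0343,-0.0183,0.26,0.04],[0.001,0.0342,-0.0184,0.26,0.04],[0.001,0.0342,-0.0186,0.26,0.04],[0.001,0.034,-0.0187,0.26,0.04]],
])

```text
clock: 8.2
tcp_pos: [0.5457, 0.2658, 0.2815]
eef_rot: [-149.2, 89.7, -152.7]
wrist_force: [0.8, 0.5, -0.8]
gripper_width: 0.0428
```

move_arm([
  [[0.02,0.034,-0.019,0.26,0.04],[0.04,0.034,-0.019,0.26,0.04],[0.04,0,0,0,0.04],[0.04,0,0,0,0.04],[0.02,0,0,0,0.04],[0,0,0,0,0.04]],
])

```text
clock: 8.7
tcp_pos: [0.5135, 0.3214, 0.1263]
eef_rot: [-143.4, 89.0, -147.3]
wrist_force: [-1.6, -0.8, -2.5]
gripper_width: 0.0431
```

```bash
python3 - <<'E'
from h import *
im={n:get_image(n) for n in("top","scene")}
for n in im: cv2.imwrite(f"pics/{n}4.png",im[n][:,:,::-1])
zoom(im["scene"],"scene",330,120,100,90,7,[],"pics/p5.png")
D=np.array([.467,.338,0]);
t=D+yawR(-4)@[.053,0,0]
plan([t[0],t[1],.075],86)
E
```

```text
jaw yaw 86.01 q [32.  29.6  8.8 69.5 -0.  36. ] rows 2 turn -0.01
[[0.0292, 0.0055, 0.0008, 0.01], [0.0292, 0.0055, 0.0008, 0.01]]
```

View pics/p5.png

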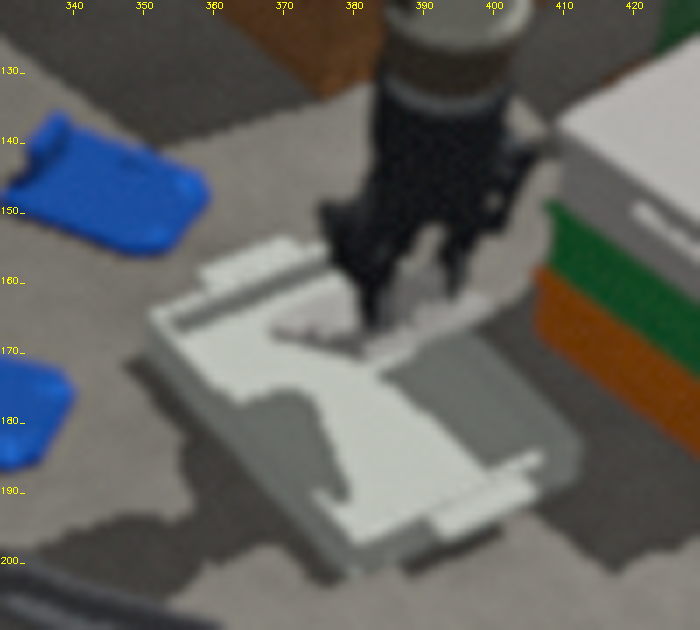

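move_arm([
  [[0.025,0.0055,0,0,0.04],[0.025,0.0055,0,0,0.04],[0.008,0,0,0,0.04],[0,0,0,0,0.04],[0,0,0,0,0.04]],
])

```text
clock: 9.22
tcp_pos: [0.5207, 0.3353, 0.0788]
eef_rot: [26.5, 89.9, 22.5]
wrist_force: [0.4, 0.2, -1.1]
gripper_width: 0.0429
```

move_arm([
  [[0.006,0,0,0,0.04],[0.006,0,0,0,0.04],[0,0,0,0,0.04]],
])

```text
clock: 9.47
tcp_pos: [0.5213, 0.3359, 0.0665]
eef_rot: [40.4, 89.8, 36.4]
wrist_force: [0.5, -0.7, 2.6]
gripper_width: 0.0428
```

move_arm([
  [[0.004,0,0,0,0.04],[0.004,0,0,0,0.04],[0,0,0,0,0.04]],
])

```text
clock: 9.72
tcp_pos: [0.5254, 0.3359, 0.0618]
eef_rot: [16.2, 89.3, 12.2]
wrist_force: [6.8, -3.2, 11.4]
gripper_width: 0.0431
```

move_arm([
  [[0,0,0,0,0.0435],[0,0,0,0,0.0435],[0,0,0,0,0.0435]],
])

```text
clock: 9.97
tcp_pos: [0.5248, 0.3361, 0.0614]
eef_rot: [18.8, 89.4, 14.8]
wrist_force: [6.3, -2.3, 8.2]
gripper_width: 0.0434
```

```bash
python3 -c "
from h import *
o=get_obs();print(o['wrist_force'],o['tcp_pos'],o['gripper_width'])"
```

```text
[ 6.25767693 -2.30060851  8.21518295] [0.52478967 0.33605705 0.06140109] 0.043437172242386746
```

move_arm([
  [[0,0,0,0,0.0438],[0,0,0,0,0.0438],[0,0,0,0,0.0438]],
])

```text
clock: 10.22
tcp_pos: [0.521, 0.3356, 0.0585]
eef_rot: [31.7, 89.9, 27.6]
wrist_force: [2.7, 0.1, 3.3]
gripper_width: 0.0438
```

move_arm([
  [[0,0,0,0,0.044],[0,0,0,0,0.044],[0,0,0,0,0.044]],
])

```text
clock: 10.47
tcp_pos: [0.5184, 0.3349, 0.0563]
eef_rot: [-152.9, 89.8, -156.9]
wrist_force: [-0.2, -0.2, 0.2]
gripper_width: 0.0439
```

```bash
python3 - <<'E'
from h import *
im={n:get_image(n) for n in("top","scene")}
for n in im: cv2.imwrite(f"pics/{n}5.png",im[n][:,:,::-1])
a=im["scene"];zoom(a,"scene",330,120,100,90,7,[],"pics/p6.png")
E
```

```text
(no output)
```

View pics/p6.png

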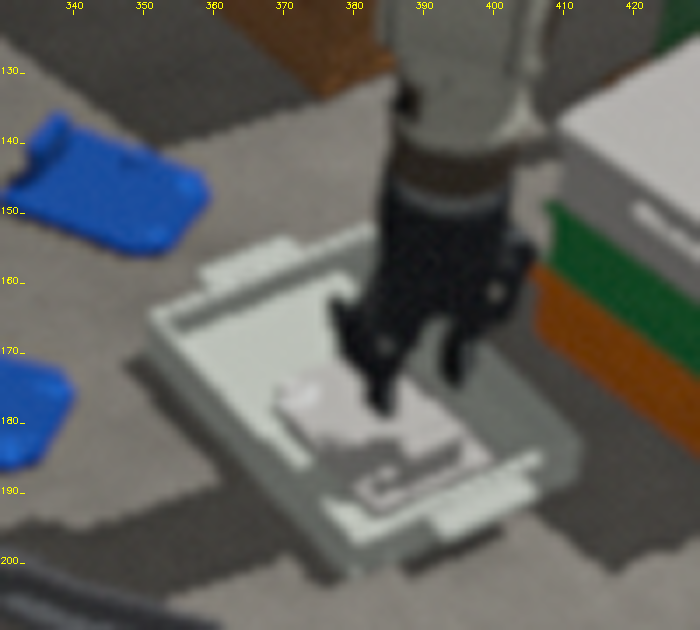

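move_arm([
  [[-0.02,0,0,0,0.06],[-0.04,0,0,0,0.06],[-0.04,0,0,0,0.06],[-0.04,0,0,0,0.06],[-0.04,-0.03,0,0,0.06],[-0.01,-0.04,0,0,0.06],[0,-0.04,0,0,0.06],[0,-0.04,0,0,0.06]],
])

```text
clock: 11.23
tcp_pos: [0.5098, 0.19, 0.2419]
eef_rot: [25.4, 89.9, 21.5]
wrist_force: [0.3, -0.8, 1.2]
gripper_width: 0.0601
```

```bash
python3 - <<'E'
from h import *
im={n:get_image(n) for n in("top","scene")}
for n in im: cv2.imwrite(f"pics/{n}6.png",im[n][:,:,::-1])
for ims in(im,{"scene":im["scene"]}):
  x,s=fit(ims,flat(.007),[.48,.335,-4]);print(x,s)
P=[tf(Q,np.array([x[0],x[1],.007]),yawR(x[2])) for Q in(PL,GR)]
zoom(im["scene"],"scene",340,140,85,70,9,P,"pics/p7.png")
zoom(im["top"],"top",190,170,80,100,6,P,"pics/p8.png")
E
```

```text
[ 0.48314723  0.3375794  -4.83786987] 24.100508913786562
[ 0.48260608  0.32718972 -1.65692597] 35.184881019708094
```

View pics/p7.png

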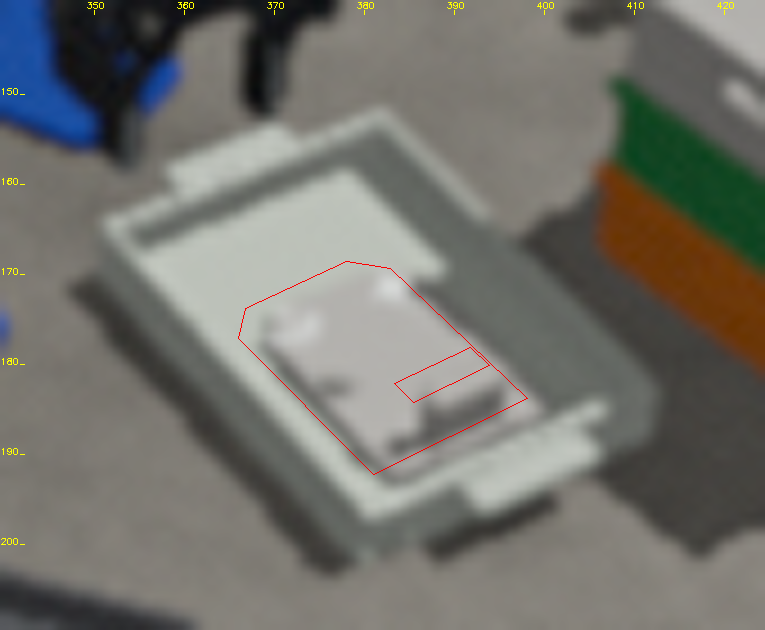

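View pics/p8.png

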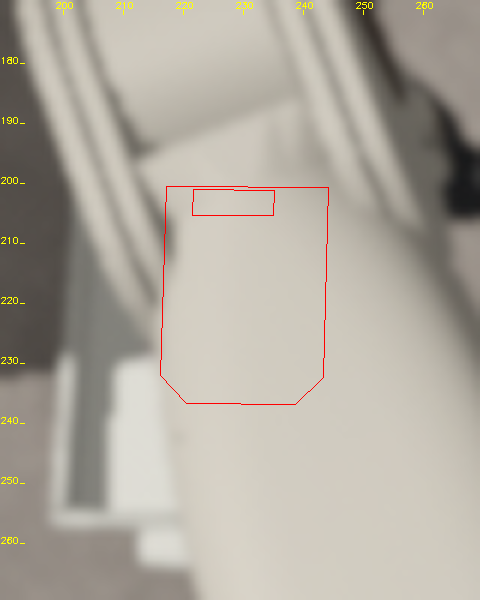

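```bash
python3 - <<'E'
from h import *
t=np.array([.6051,-.2652,0])+yawR(-89.4)@[.048,0,0];print(t)
plan([t[0],t[1],.25],.6)
E
```

```text
[ 0.60560265 -0.31319737  0.        ]
jaw yaw 85.67 q [20.1 18.4  8.1 79.7 -0.1 24.4] rows 13 turn -85.07
[[-0.0006, -0.0377, 0.0103, 6.54], [-0.0006, -0.0363, 0.0146, 6.54], [-0.0006, -0.0344, 0.0186, 6.54], [-0.0006, -0.0321, 0.0224, 6.54], [-0.0006, -0.0293, 0.0259, 6.54], [-0.0007, -0.0261, 0.0291, 6.54], [-0.0007, -0.0227, 0.0319, 6.54], [-0.0007, -0.0189, 0.0342, 6.54]]
[[-0.0007, -0.0149, 0.0362, 6.54], [-0.0007, -0.0106, 0.0376, 6.54], [-0.0007, -0.0063, 0.0386, 6.54], [-0.0007, -0.0018, 0.0391, 6.54], [-0.0007, 0.0026, 0.039, 6.54]]
```

move_arm([
  [[-0.001,-0.0377,0.0103,6.54,0.06],[-0.001,-0.0363,0.0146,6.54,0.06],[-0.001,-0.0344,0.0186,6.54,0.06],[-0.001,-0.032,0.0224,6.54,0.06],[-0.001,-0.0293,0.026,6.54,0.06],[-0.001,-0.026,0.029,6.54,0.06],[-0.001,-0.0227,0.032,6.54,0.06],[-0.001,-0.019,0.0342,6.54,0.06]],
])

```text
clock: 12.0
tcp_pos: [0.5715, -0.1172, 0.2483]
eef_rot: [-163.5, 89.9, 139.9]
wrist_force: [0.4, -0.1, -0.0]
gripper_width: 0.0599
```

move_arm([
  [[0,-0.015,0.0362,6.54,0.06],[0,-0.0106,0.0376,6.54,0.06],[0,-0.0063,0.0386,6.54,0.06],[0,-0.002,0.039,6.54,0.06],[0,0.0026,0.039,6.54,0.06],[0,0,0,0,0.06],[0,0,0,0,0.06]],
])

```text
clock: 12.58
tcp_pos: [0.6094, -0.3095, 0.2459]
eef_rot: [-124.8, 89.8, 146.1]
wrist_force: [0.0, 0.1, 0.1]
gripper_width: 0.0595
```

```bash
python3 - <<'E'
from h import *
im={n:get_image(n) for n in("top","scene")}
for n in im: cv2.imwrite(f"pics/{n}7.png",im[n][:,:,::-1])
x,s=fit({"scene":im["scene"]},flat(0),[.6051,-.2652,-89.4]);print(x,s)
xd,s=fit(im,flat(.007),[.49,.337,-4]);print("dish",xd,s)
P=[tf(Q,np.array([xd[0],xd[1],.007]),yawR(xd[2])) for Q in(PL,GR)]
zoom(im["top"],"top",190,170,80,100,6,P,"pics/p9.png")
zoom(im["scene"],"scene",240,220,90,70,8,[],"pics/p10.png")
plan([.6056,-.3132,.05],.6)
E
```

```text
[  0.60507068  -0.26414093 -89.51379517] 38.564955431509475
dish [ 0.500107    0.33527204 -6.85912564] 36.98449959387826
jaw yaw 1.05 q [-26.7  36.3  37.3  91.1   0.   62.2] rows 5 turn -0.45
[[0.0396, -0.0008, 0.0013, 0.09], [0.0396, -0.0008, 0.0013, 0.09], [0.0396, -0.0008, 0.0013, 0.09], [0.0396, -0.0008, 0.0013, 0.09], [0.0396, -0.0008, 0.0013, 0.09]]
```

View pics/p9.png

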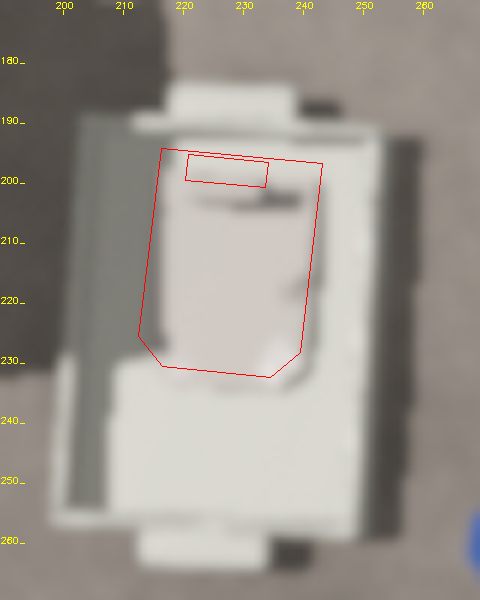

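View pics/p10.png

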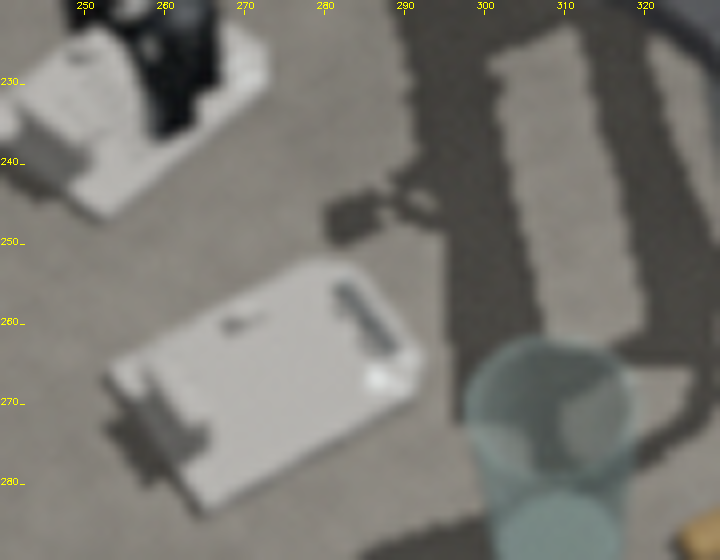

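move_arm([
  [[0.039,-0.0008,0.001,0.45,0.06],[0.039,-0.0008,0.001,0,0.06],[0.039,-0.0008,0.001,0,0.06],[0.039,-0.0008,0.001,0,0.06],[0.03,-0.0008,0,0,0.06],[0.01,0,0,0,0.06],[0,0,0,0,0.06],[0,0,0,0,0.06]],
])

```text
clock: 13.35
tcp_pos: [0.6067, -0.3108, 0.0543]
eef_rot: [69.0, 89.9, -20.3]
wrist_force: [0.3, -0.2, 1.8]
gripper_width: 0.06
```

```bash
python3 - <<'E'
from h import *
plan([.6056,-.3132,.009],.6,smax=.01)
E
```

```text
jaw yaw 0.65 q [-27.1  40.7  16.2  65.4   0.   62.2] rows 5 turn -0.05
[[0.0091, -0.0002, 0.0005, 0.01], [0.0091, -0.0002, 0.0005, 0.01], [0.0091, -0.0002, 0.0005, 0.01], [0.0091, -0.0002, 0.0005, 0.01], [0.0091, -0.0002, 0.0005, 0.01]]
```

move_arm([
  [[0.012,0,0.0006,0,0.06],[0.012,0,0.0006,0,0.06],[0.01,0,0.0006,0,0.06],[0.008,0,0.0006,0,0.06],[0.003,0,0,0,0.06],[0,0,0,0,0.06]],
])

```text
clock: 13.85
tcp_pos: [0.6047, -0.3139, 0.006]
eef_rot: [-118.6, 89.8, 151.9]
wrist_force: [0.4, 0.2, -0.3]
gripper_width: 0.0601
```

move_arm([
  [[0,0,0,0,0.0439],[0,0,0,0,0.0439],[0,0,0,0,0.0439],[0,0,0,0,0.0439]],
])

```text
clock: 14.18
tcp_pos: [0.606, -0.3144, 0.0081]
eef_rot: [51.2, 90.0, -38.3]
wrist_force: [0.0, -0.0, -0.9]
gripper_width: 0.0439
```

Now I'll lift slowly with this loose grip, expecting the toothed end to stay on the bench.

move_arm([
  [[-0.003,0,0,0,0.0439],[-0.003,0,0,0,0.0439],[-0.003,0,0,0,0.0439],[-0.003,0,0,0,0.0439],[-0.003,0,0,0,0.0439],[-0.003,0,0,0,0.0439],[0,0,0,0,0.0439]],
])

```text
clock: 14.77
tcp_pos: [0.6063, -0.3145, 0.0268]
eef_rot: [59.1, 89.9, -30.4]
wrist_force: [0.7, -0.8, -1.5]
gripper_width: 0.0437
```

```bash
python3 - <<'E'
from h import *
im={"scene":get_image("scene")}
zoom(im["scene"],"scene",230,200,100,90,7,[],"pics/p11.png")
o=get_obs();print(o["wrist_force"],o["moment"],o["gripper_width"])
E
```

```text
[ 0.67215931 -0.81794513 -0.74048591] [-0.1794981  -0.08385834  0.0003769 ] 0.043880766114547394
```

View pics/p11.png

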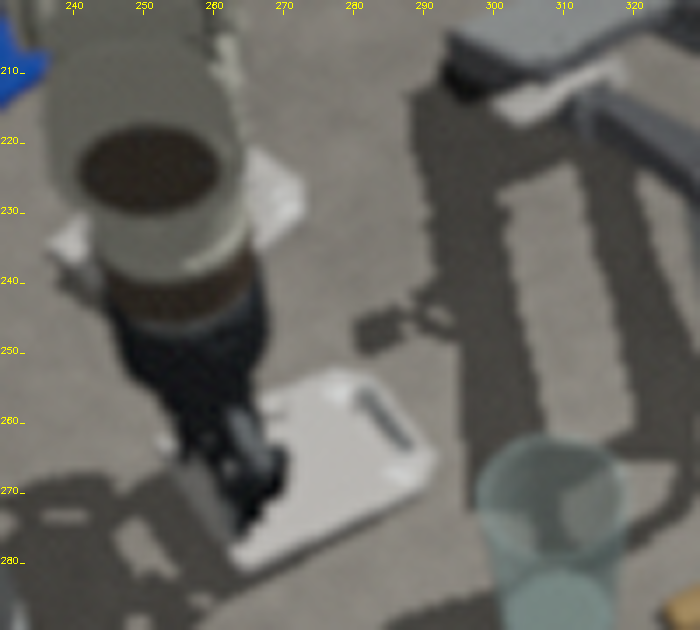

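move_arm([
  [[-0.003,0,0,0,0.0439],[-0.003,0,0,0,0.0439],[-0.003,0,0,0,0.0439],[-0.003,0,0,0,0.0439],[-0.003,0,0,0,0.0439],[-0.003,0,0,0,0.0439],[-0.003,0,0,0,0.0439],[0,0,0,0,0.0439]],
])

```text
clock: 15.48
tcp_pos: [0.6063, -0.3145, 0.0477]
eef_rot: [58.9, 89.9, -30.6]
wrist_force: [0.9, -0.2, -0.5]
gripper_width: 0.044
```

```bash
python3 - <<'E'
from h import *
im={"scene":get_image("scene")}
zoom(im["scene"],"scene",230,200,100,90,7,[],"pics/p12.png")
o=get_obs();print(o["wrist_force"],o["moment"],o["gripper_width"],o["tcp_pos"])
E
```

```text
[ 0.36241766 -1.22090366 -0.01380996] [-0.11975739 -0.03465726 -0.01170369] 0.04390689041198988 [ 0.6061999  -0.31456245  0.04748372]
```

View pics/p12.png

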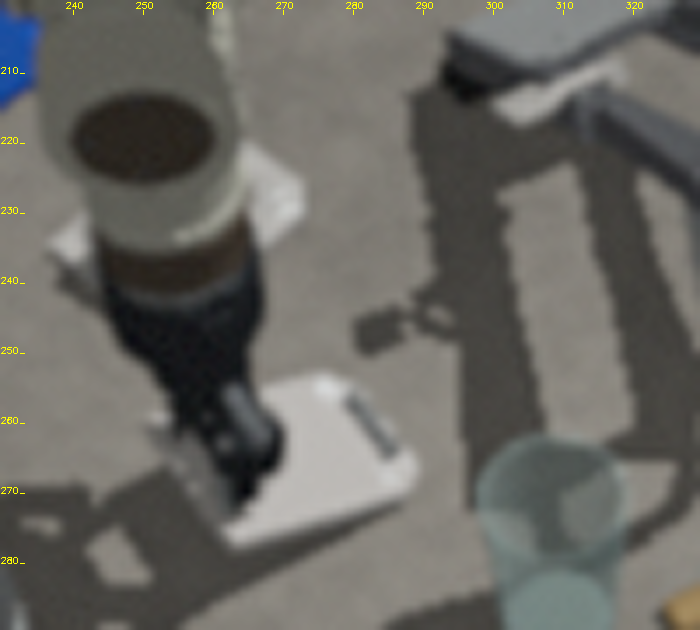

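move_arm([
  [[-0.003,0,0,0,0.0439],[-0.003,0,0,0,0.0439],[-0.003,0,0,0,0.0439],[-0.0015,0,0,0,0.0439],[0,0,0,0,0.0439],[0,0,0,0,0.04],[0,0,0,0,0.04],[0,0,0,0,0.04]],
])

```text
clock: 16.2
tcp_pos: [0.6061, -0.3146, 0.0578]
eef_rot: [55.1, 89.9, -34.3]
wrist_force: [0.3, -0.3, 3.0]
gripper_width: 0.0429
```

move_arm([
  [[-0.01,0,0,0,0.04],[-0.03,0,0,0,0.04],[-0.04,0,0,0,0.04],[-0.04,0,0,0,0.04],[-0.04,0,0,0,0.04],[-0.03,0,0,0,0.04],[0,0,0,0,0.04],[0,0,0,0,0.04]],
])

```text
clock: 16.87
tcp_pos: [0.6069, -0.3146, 0.2506]
eef_rot: [63.1, 89.7, -26.4]
wrist_force: [0.1, -0.3, -2.3]
gripper_width: 0.0431
```

```bash
python3 - <<'E'
from h import *
im={n:get_image(n) for n in("top","scene")}
for n in im: cv2.imwrite(f"pics/{n}8.png",im[n][:,:,::-1])
p,Rm,o=cur();print(p,o["wrist_force"],o["gripper_width"])
# insert pose hypothesis: pad point p+24mm up at insert (48,0,32), tilt th
for th,c in((30,"a"),):
    Ri=R.from_euler("xyz",[0,-th,-89.4],degrees=True).as_matrix()
    T=p+[0,0,.024]-Ri@[.048,0,.032]
    P=[tf(Q,T,Ri) for Q in(PL,GR)]
    zoom(im["scene"],"scene",230,170,100,80,7,P,"pics/p13.png")
    zoom(im["top"],"top",370,130,90,80,7,P,"pics/p14.png")
E
```

```text
[ 0.60518247 -0.31375919  0.24592027] [-0.3298577   0.21701447 -2.44035688] 0.0427520493457473
```

View pics/p13.png

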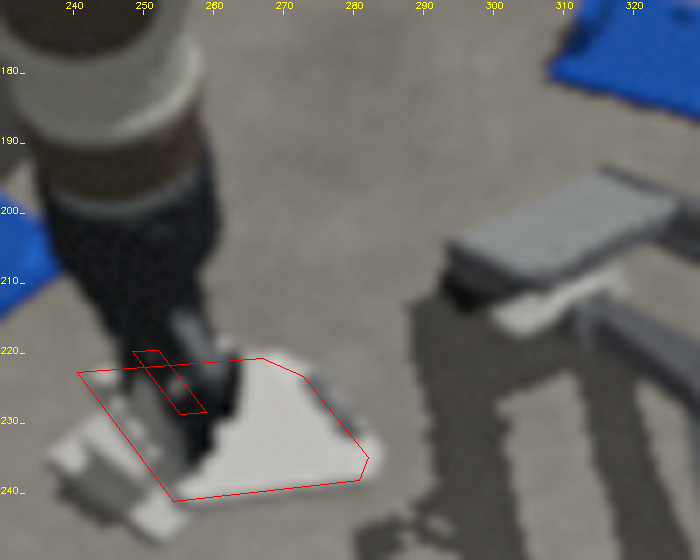

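View pics/p14.png

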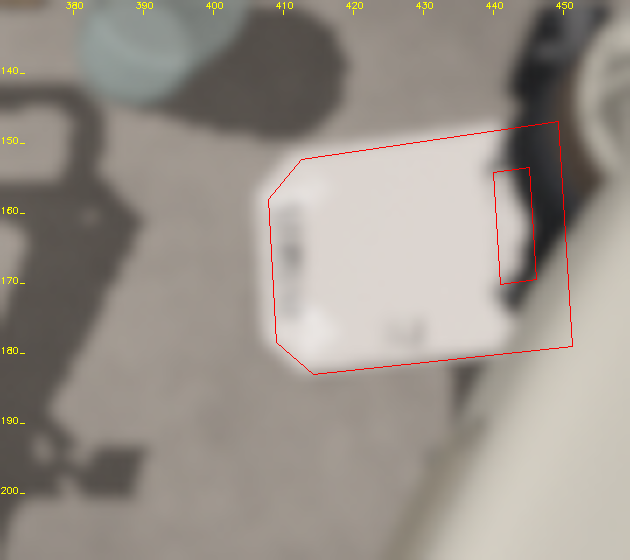

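```bash
python3 - <<'E'
from h import *
I=load(8); p=np.array([.60518,-.31376,.24592])
for y0 in(-89.4,):
  def pose(x):
    Ri=R.from_euler("xyz",[0,-x[2],y0],degrees=True).as_matrix()
    return p+[0,0,.024]-Ri@[x[0],x[1],.032],Ri
  def f(x,n): 
    T,Ri=pose(x);Q=tf(PL,T,Ri);q=[(Q[1]*.3+Q[2]*.7,Q[2])]
    return segs(Q,[2,3,4])+[(Q[2],Q[2]*.4+Q[1]*.6),(Q[5],Q[5]*.5+Q[0]*.5)]
  for ims in(I,{"top":I["top"]},{"scene":I["scene"]}):
    for t0 in(26,30): print(fit(ims,f,[.048,0,t0],step=(.004,.003,3)))
E
```

```text
(array([ 5.01824058e-02, -1.40783104e-03,  2.74672094e+01]), np.float64(65.34927591280952))
(array([ 5.01828670e-02, -1.40786433e-03,  2.74672969e+01]), np.float64(65.34927530696726))
(array([4.10104499e-02, 9.06579837e-04, 1.39067257e+01]), np.float64(40.6196964856272))
(array([4.10104036e-02, 9.06591586e-04, 1.39066414e+01]), np.float64(40.61969652445234))
(array([3.95228475e-02, 3.19411413e-04, 2.83454197e+01]), np.float64(35.97959164613093))
(array([3.95248590e-02, 3.19149576e-04, 2.83454455e+01]), np.float64(35.97958952241821))
```

```bash
python3 - <<'E'
from h import *
t=bed([142,0,32])-[0,0,.024];print(t)
plan([t[0],t[1],.305],88.7)
E
```

```text
[ 0.67694807 -0.01792699  0.19271281]
jaw yaw 0.55 q [-27.4  36.2  36.8  90.7   0.   62. ] rows 13 turn 88.15
[[-0.0045, 0.0057, -0.0227, -6.78], [-0.0045, 0.0084, -0.0219, -6.78], [-0.0045, 0.0109, -0.0207, -6.78], [-0.0046, 0.0133, -0.0193, -6.78], [-0.0046, 0.0154, -0.0176, -6.78], [-0.0046, 0.0174, -0.0156, -6.78], [-0.0046, 0.0191, -0.0135, -6.78], [-0.0046, 0.0206, -0.0111, -6.78]]
[[-0.0046, 0.0218, -0.0086, -6.78], [-0.0046, 0.0226, -0.006, -6.78], [-0.0046, 0.0232, -0.0033, -6.78], [-0.0046, 0.0234, -0.0005, -6.78], [-0.0046, 0.0233, 0.0023, -6.78]]
```

move_arm([
  [[-0.012,0.0057,-0.0227,-6.78,0.04],[-0.012,0.0084,-0.022,-6.78,0.04],[-0.012,0.011,-0.0207,-6.78,0.04],[-0.012,0.0133,-0.0193,-6.78,0.04],[-0.012,0.0154,-0.0176,-6.78,0.04],[0,0.0174,-0.0156,-6.78,0.04],[0,0.019,-0.0135,-6.78,0.04],[0,0.0206,-0.011,-6.78,0.04]],
])

```text
clock: 17.63
tcp_pos: [0.6493, -0.1309, 0.3046]
eef_rot: [-157.8, 89.7, 167.3]
wrist_force: [0.7, 0.4, -0.5]
gripper_width: 0.0424
```

move_arm([
  [[0,0.0218,-0.0086,-6.78,0.04],[0,0.0226,-0.006,-6.78,0.04],[0,0.023,-0.0033,-6.78,0.04],[0,0.0234,-0.0005,-6.78,0.04],[0,0.0233,0.0023,-6.78,0.04],[0,0,0,0,0.04],[0,0,0,0,0.04]],
])

```text
clock: 18.22
tcp_pos: [0.6769, -0.017, 0.3041]
eef_rot: [-178.4, 89.7, -179.6]
wrist_force: [-0.4, -0.8, -1.2]
gripper_width: 0.043
```

```bash
python3 - <<'E'
from h import *
t=bed([142,0,32])-[0,0,.024];print(t)
plan([t[0],t[1],.24],88.7)
E
```

```text
[ 0.67694807 -0.01792699  0.19271281]
jaw yaw 88.79 q [-1.4 36.7 46.2 99.8 -0.  -0.2] rows 2 turn -0.09
[[0.0321, -0.0005, 0.0002, 0.04], [0.0321, -0.0005, 0.0002, 0.04]]
```

move_arm([
  [[0.03,0,0,0,0.04],[0.03,0,0,0,0.04],[0.02,0,0,0,0.04],[0.01,0,0,0,0.04],[0,0,0,0,0.04],[0,0,0,0,0.04]],
])

```text
clock: 18.72
tcp_pos: [0.6771, -0.0195, 0.2168]
eef_rot: [-175.9, 89.9, -177.3]
wrist_force: [0.2, 0.1, -1.5]
gripper_width: 0.043
```

```bash
python3 - <<'E'
from h import *
im={n:get_image(n) for n in("top","scene")}
for n in im: cv2.imwrite(f"pics/{n}9.png",im[n][:,:,::-1])
p,Rm,o=cur();print(p,o["wrist_force"],o["gripper_width"])
Ri=R.from_euler("xyz",[0,-28,-1.3],degrees=True).as_matrix()
T=p+[0,0,.024]-Ri@[.050,0,.032]; print("in bed",BR.T@(T-BT))
P=[tf(Q,T,Ri) for Q in(PL,GR)]+[tf(np.array([[-66,s*47.5,11.5],[35,s*47.5,11.5],[149,s*59.5,11.5]])/1e3,BT,BR) for s in(1,-1)]
zoom(im["scene"],"scene",290,160,90,75,8,P,"pics/p15.png")
zoom(im["top"],"top",290,115,90,90,6.6,P,"pics/p16.png")
E
```

```text
[ 0.67839766 -0.01916731  0.21912877] [ 0.45141655 -0.56284194 -0.92665765] 0.04277863872553922
in bed [ 0.10540108 -0.00120711  0.02390268]
```

View pics/p15.png

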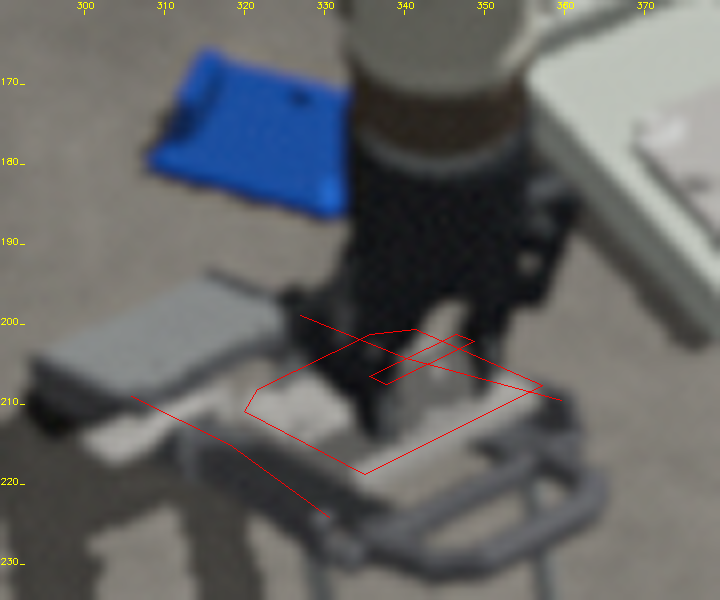

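View pics/p16.png

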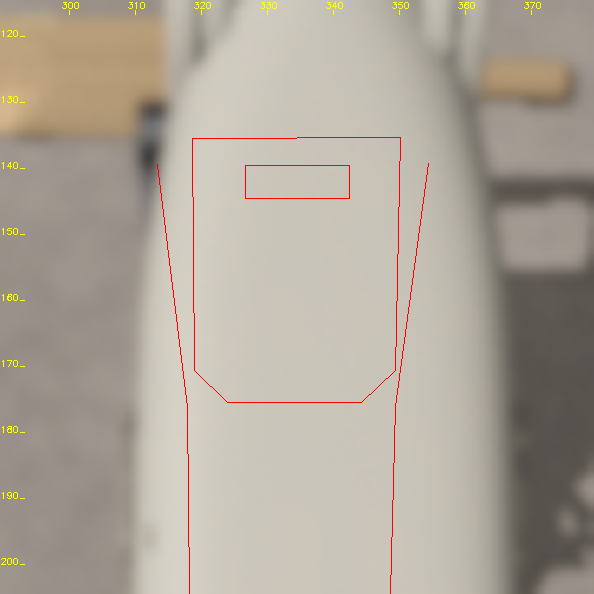

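move_arm([
  [[0.006,0.0015,0,0,0.04],[0.006,0,0,0,0.04],[0.005,0,0,0,0.04],[0.003,0,0,0,0.04],[0,0,0,0,0.04]],
])

```text
clock: 19.23
tcp_pos: [0.6769, -0.017, 0.1959]
eef_rot: [-179.8, 89.9, 178.9]
wrist_force: [0.8, 0.4, -1.2]
gripper_width: 0.0427
```

move_arm([
  [[0.002,0,0,0,0.04],[0.002,0,0,0,0.04],[0,0,0,0,0.04]],
])

```text
clock: 19.48
tcp_pos: [0.6774, -0.0171, 0.1955]
eef_rot: [8.5, 89.9, 7.2]
wrist_force: [-3.1, -0.8, 5.3]
gripper_width: 0.0431
```

move_arm([
  [[0.001,0,0,0,0.0437],[0,0,0,0,0.0438],[0,0,0,0,0.0438],[0,0,0,0,0.0439],[0,0,0,0,0.0439]],
])

```text
clock: 19.9
tcp_pos: [0.6773, -0.0171, 0.1942]
eef_rot: [2.5, 89.9, 1.2]
wrist_force: [-3.5, -0.1, 7.0]
gripper_width: 0.0438
```

move_arm([
  [[0,0,0,0,0.04],[0,0,0,0,0.04],[0,0,0,0,0.04],[0.002,0,-0.0043,0,0.04],[0.004,0,-0.0078,0,0.04],[0.004,0,-0.0078,0,0.04],[0.004,0,-0.0078,0,0.04],[0.0045,0,-0.0078,0,0.04]],
])

```text
clock: 20.57
tcp_pos: [0.6423, -0.0163, 0.1744]
eef_rot: [1.9, 89.9, 0.6]
wrist_force: [-1.2, -0.1, 2.5]
gripper_width: 0.0429
```

```bash
python3 - <<'E'
from h import *
im={n:get_image(n) for n in("top","scene")}
p,Rm,o=cur();print(p,o["wrist_force"],o["gripper_width"])
T=p+[0,0,.024]-BR@[.050,0,.032]; print("in bed",BR.T@(T-BT))
P=[tf(Q,T,BR) for Q in(PL,GR)]
zoom(im["scene"],"scene",290,160,90,75,8,P,"pics/p17.png")
E
```

```text
[ 0.64061089 -0.01625628  0.17339873] [-2.00012979  0.73336928  0.63006642] 0.04275387583383958
in bed [0.05084931 0.00084589 0.00145638]
```

View pics/p17.png

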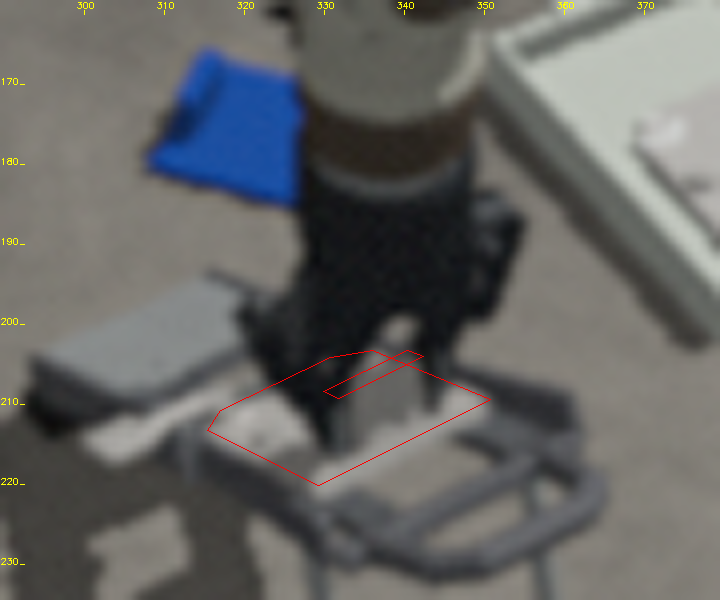

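move_arm([
  [[0.003,0,-0.0052,0,0.04],[0.003,0,-0.0052,0,0.04],[0.003,0,-0.0052,0,0.04],[0.003,0,-0.0052,0,0.04],[0,0,0,0,0.04]],
])

```text
clock: 21.08
tcp_pos: [0.62, -0.0158, 0.1614]
eef_rot: [179.6, 89.9, 178.3]
wrist_force: [-3.0, 0.9, 2.8]
gripper_width: 0.043
```

move_arm([
  [[0.003,0,-0.0052,0,0.04],[0.003,0,-0.0052,0,0.04],[0.002,0,-0.0035,0,0.04],[0.002,0,-0.0035,0,0.04],[0,0,0,0,0.04]],
])

```text
clock: 21.5
tcp_pos: [0.607, -0.0154, 0.1539]
eef_rot: [-0.2, 89.5, -1.5]
wrist_force: [4.8, -0.2, 5.8]
gripper_width: 0.0428
```

```bash
python3 - <<'E'
from h import *
p,Rm,o=cur();print(p,o["wrist_force"],BR.T@o["wrist_force"],o["gripper_width"])
T=p+[0,0,.024]-BR@[.050,0,.032]; print("in bed",BR.T@(T-BT))
E
```

```text
[ 0.60704352 -0.01541665  0.15386831] [ 4.82798676 -0.17515435  5.84689475] [ 7.10697176 -0.06557512  2.64820045] 0.04282133070478626
in bed [0.01200489 0.00092375 0.00133143]
```

move_arm([
  [[0.0015,0,-0.0026,0,0.04],[0.0015,0,-0.0026,0,0.04],[0.0015,0,-0.0026,0,0.04],[0,0,0,0,0.04]],
])

```text
clock: 21.83
tcp_pos: [0.5979, -0.0153, 0.1487]
eef_rot: [-1.5, 89.7, -2.8]
wrist_force: [0.4, -0.3, 7.8]
gripper_width: 0.043
```

```bash
cat > st.py <<'E'
from h import *
p,Rm,o=cur();print(p,BR.T@o["wrist_force"],o["gripper_width"],o["clock"])
T=p+[0,0,.024]-BR@[.050,0,.032]; print("in bed",BR.T@(T-BT))
E
python3 st.py
```

```text
[ 0.59794867 -0.0153014   0.14865057] [ 4.28845806 -0.31208011  6.5267469 ] 0.0430263574261269 21.8333
in bed [0.00151941 0.00083263 0.00136029]
```

move_arm([
  [[0.001,0,-0.0017,0,0.04],[0.001,0,-0.0017,0,0.04],[0.0005,0,-0.0009,0,0.04],[0,0,0,0,0.04]],
])

```text
clock: 22.17
tcp_pos: [0.595, -0.0152, 0.1469]
eef_rot: [-0.9, 89.5, -2.2]
wrist_force: [3.1, 0.1, 7.2]
gripper_width: 0.0427
```

```bash
python3 st.py
```

```text
[ 0.59497267 -0.01523503  0.14692456] [6.25347033 0.13798395 4.71015627] 0.04267614974911561 22.1667
in bed [-0.00192152  0.00083147  0.0013539 ]
```

move_arm([
  [[0.001,0,-0.0017,0,0.04],[0.001,0,-0.0017,0,0.04],[0,0,0,0,0.04]],
])

```text
clock: 22.42
tcp_pos: [0.5948, -0.0152, 0.1472]
eef_rot: [-0.5, 89.1, -1.8]
wrist_force: [8.4, -0.5, 11.5]
gripper_width: 0.0428
```

```bash
python3 st.py; python3 - <<'E'
from h import *
im={n:get_image(n) for n in("top","scene")}
P=[tf(Q,BT,BR) for Q in(PL,GR,PAD)]
zoom(im["scene"],"scene",290,170,80,65,9,P,"pics/p18.png")
E
```

```text
[ 0.5948146  -0.015174    0.14715472] [13.09066919 -0.33886018  5.77381625] 0.04279420288720301 22.4167
in bed [-0.0019445   0.0008889   0.00163293]
```

View pics/p18.png

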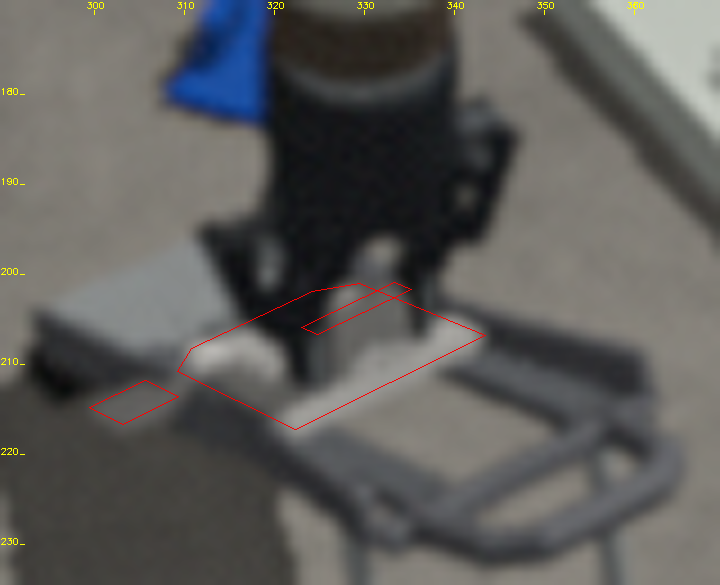

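move_arm([
  [[-0.0015,0,0.0026,0,0.04],[-0.001,0,0.0017,0,0.0437],[0,0,0,0,0.0439],[0,0,0,0,0.0445],[0,0,0,0,0.05],[0,0,0,0,0.06],[0,0,0,0,0.06]],
])

```text
clock: 23.1
tcp_pos: [0.5916, -0.0152, 0.144]
eef_rot: [-178.8, 89.8, 179.9]
wrist_force: [0.6, 0.2, 0.2]
gripper_width: 0.0598
```

```bash
python3 st.py
```

```text
[ 0.59163077 -0.01522255  0.14404093] [ 0.62916239  0.21614175 -0.14855435] 0.05983366188172664 23.1
in bed [-0.00625701  0.00076812  0.00052726]
```

move_arm([
  [[-0.02,0,0,0,0.06],[-0.04,0,0,0,0.06],[-0.04,0,0,0,0.06],[-0.03,0.02,-0.03,0,0.06],[0,0.035,-0.02,0,0.06],[0,0.035,-0.02,0,0.06],[0,0.04,0,0,0.06],[0,0.04,0,0,0.06]],
])

```text
clock: 23.77
tcp_pos: [0.5283, 0.1549, 0.2722]
eef_rot: [-144.3, 90.0, -145.7]
wrist_force: [1.3, -0.4, 0.3]
gripper_width: 0.0598
```

move_arm([
  [[0,0.04,-0.01,0,0.06],[0,0.04,-0.01,0,0.06],[0,0.04,-0.01,0,0.06],[0,0.03,0,0,0.06],[0,0,0,0,0.06],[0,0,0,0,0.06]],
])

```text
clock: 24.27
tcp_pos: [0.5025, 0.3061, 0.2707]
eef_rot: [-137.2, 89.9, -138.3]
wrist_force: [-0.5, -0.9, 0.4]
gripper_width: 0.0598
```

```bash
python3 - <<'E'
from h import *
im={n:get_image(n) for n in("top","scene")}
for n in im: cv2.imwrite(f"pics/{n}10.png",im[n][:,:,::-1])
I0=load(0)
def f(x,n):
    T=BT+BR@np.array([x[0],x[1],0]);Rb=bedR(BY+x[2]); return segs(tf(PL,T,Rb),[0])
def g(x,n): return segs(tf(PAD,BT+BR@np.array([x[0],x[1],0]),bedR(BY+x[2])))
for J in(I0,im): print("plate tail",fit({"top":J["top"]},f,[0,0,0],step=(.003,.003,.5)),"pad",[fit({n:J[n]},g,[0,0,0],step=(.003,.003,.5))[0] for n in J])
P=[tf(Q,BT,BR) for Q in(PL,GR,PAD)]
zoom(im["top"],"top",305,130,75,75,8,P,"pics/p19.png")
a=[cv2.resize(J["scene"][180:235,285:365],None,fx=5,fy=5,interpolation=cv2.INTER_CUBIC)[:,:,::-1] for J in(I0,im)]
cv2.imwrite("pics/p20.png",np.hstack(a))
cv2.imwrite("pics/p21.png",im["scene"][:,:,::-1])
print(get_obs()["wrist_force"],get_obs()["tcp_pos"])
E
```

```text
plate tail (array([-0.00015522,  0.00064619, -0.08522202]), np.float64(31.086629129655485)) pad [array([-3.15376389e-03, -7.27617935e-06, -4.18399448e-02]), array([-9.69861278e-02,  1.30176772e-02,  3.52118099e+01])]
plate tail (array([-0.00015518,  0.00064343, -0.08525578]), np.float64(31.323630172871184)) pad [array([-3.15386418e-03, -2.64068711e-05, -4.17843549e-02]), array([-9.98212569e-02,  1.30451536e-02,  3.63010009e+01])]
[-0.33538198 -0.2861506  -0.35761891] [0.50310037 0.30395447 0.27125731]
```

View pics/p19.png

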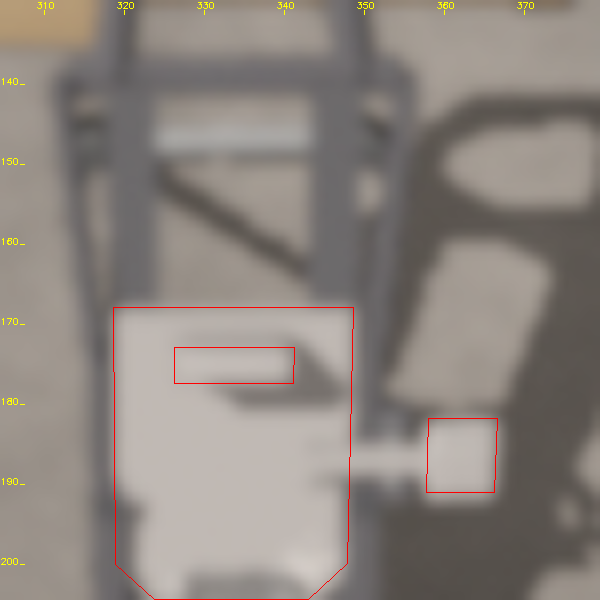

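View pics/p20.png

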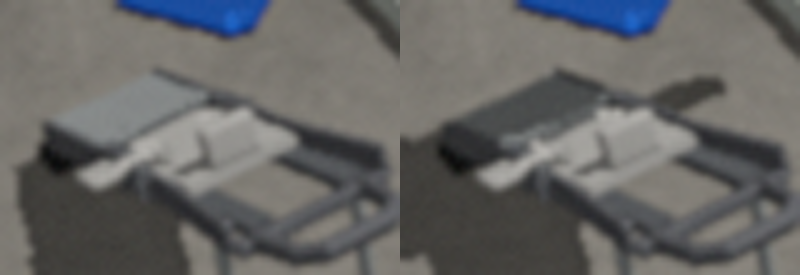

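View pics/p21.png

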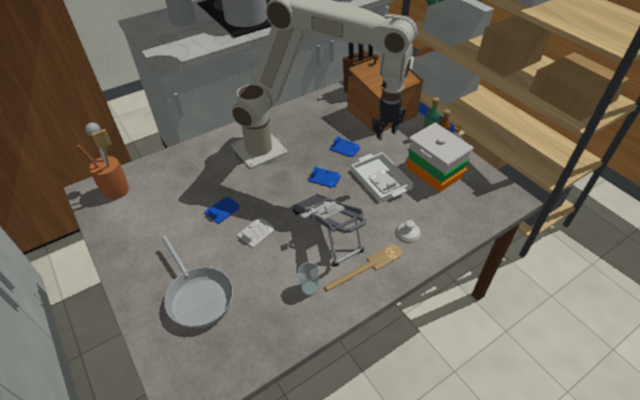

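```bash
python3 -c "
from bench import *
print(finish_job())"
```

```text
the job is handed in; nothing more can be done
None
```

The slicer is changed over to julienne, and I handed the job in at about 24 s of the 72 s allowed. No verdict was reported.

**What I did**
- **Freeing the old insert:** I pressed the catch. The insert sprang about 20 mm up the rails, and I drew it out by its grip.
- **Old insert into the dish:** I touched its leading end to the dish floor and loosened the grip in small steps. At the last step it left the fingers before it was flat, so its tail end dropped instead of being lowered. I estimate its middle fell about 25 mm, but I didn't measure its speed.
- **Toothed insert into the rails:** I lifted it loosely with the toothed end on the bench, so it tilted to about 28°. I laid it on the rails, slid it down to the end stop (13 N on the wrist at the stop) and let go.

**Last checks**
- **Toothed insert:** its tail edge is within measurement error of where the locked insert's was in the first pictures. The top view puts the catch pad back where it was when closed. The insert stayed in place against the spring after release.
- **Old insert:** I last checked it before fetching the toothed insert. It lay flat, grip up, with its middle about 30 mm from the dish's middle.
- **Rest of the bench:** in the last scene picture nothing else looks moved. I judged this by eye only.
- **Arm:** it is clear of everything, about 0.27 m above the bench, with the wrist force near zero.

**Checks that disagreed**
- The scene-camera fit of the catch pad failed on both the first and last pictures, so the catch check rests on the top view and a visual comparison.
- The three fits of the old insert's position in the dish differed by up to about 17 mm and 5°. All of them are well inside the 80 mm limit.

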